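# Core, cover and index a bench mould

## Robot

A 6-joint arm with a two-finger parallel gripper is mounted at the origin on the work surface. World frame = base frame: x ahead of the robot, y to its left, z up, the work surface at z = 0. Lengths are in mm, angles in rad, forces in N, time in s.
With the tool pointing down it reaches from about 350 to 875 mm from the base axis. Payload 4.2 kg.
Tool frame: the origin (TCP) lies midway between the tips of the shut fingers; the grasp point (between the pads) lies 19 mm behind it; z points along the fingers, y is the line along which they close (so a half turn about z gives the same grasp; the last joint's range is limited). The gripper opens to 87 mm and grips with 3 to 60 N. Pads are 19 mm wide; open, the fingers measure 117 mm over their backs; the gripper's body (75 mm by 190 mm) begins 51 mm behind the grasp point.
Start: joints at [-1.021, 0.385, 0.008, 0, -1.194, -0.259], TCP at [179.215, -598.733, 222.55] pointing down, gripper open.
Joint ranges: [-3.14, 3.14], [-1.21, 2.06], [-1.07, 1.41], [-3.16, 2.05], [-2.99, -0.16], [-3.1, 3.1]. Speed limits (rad/s): [2.79, 2.79, 3.14, 3.14, 3.14, 3.14].

## Interface

Orientations are given as a unit quaternion [x, y, z, w].
In Python, from cell import read_state, cams, workorder gives the robot as it stands. The module is installed in compiled form; this text tells all that it offers.
- The arm moves only by the tool send_rows, never from a script. Its argument "moves" is a list of rows, each a list of 7 numbers: the shift along the world's x, y, z in m, then the turn, a rotation vector about the world's x, y, z in degrees, then the closure, from -1 (fully open) to 1 (shut). In form: [[tx, ty, tz, ax, ay, az, grip], ...]. A call has exactly 8 rows; each row is the pose to reach, as a shift and turn from the pose commanded when the call began; what a row does not reach only later rows make up. A row lasts 1/8 s, in which the tool goes at most 62.5 mm and 10.7 degrees, less where a joint would pass 70% of its speed; a pose out of reach is approached as far as the arm can. A call with a gripper value outside its range is refused whole. The fingers move at their own pace and stop on an object; "force" is the grip in N (left out, the last holds). Time passes only in rows, so rows that repeat a pose let the fingers close, or fill a call up. It gives the time, the measured TCP pose, the force, the opening and the grip force at its end, in the units of the state.
- read_state(): the state, without advancing time (a new reading comes with each control period).
- cams.grab_frame(name): name is "scene" or "top" or "wrist"; returns the picture (400x640x3 uint8, red, green, blue); there is no depth.
- cams.camera_model(name): a dict with "mtx" (3x3 intrinsics, pixels), "k1" (the pictures are not rectified: a ray, as slopes to the right and down, at radius r is drawn at 1 + k1 r^2 times it, then the intrinsics apply), "R" (3x3) and "t" (3): a world point X has camera coordinates R X + t; the wrist camera has in their place "tool_from_camera" (4x4, takes a point from camera to tool coordinates, whose origin is the TCP and whose axes are the flange's). Camera axes: x right, y down, z forward; pixel columns grow to the right and rows downward; lengths in mm; the calibration is good to about 2 mm. A picture is of the moment at which its call begins: read the wrist's pose just before it. camera_model takes no time and is no camera call.
- workorder.job_done(): hands the job in; it is judged then, once.
The state is a dict: "t": time; "joints": joint angles; "qvel": joint speeds; "joint_efforts": joint torques, N m; "tool_pos": TCP position; "ee_rot": TCP orientation; "force": force on the tool from outside, world axes, zero at the start; "wrist_torque": the same for the moment, N m; "grip_width": opening from 0.0 (shut) to 1.0 (fully open); "finger_force": force on a finger pad.
Only numpy, scipy, OpenCV 4.12 (cv2) and the standard library are available. Lean on these libraries where they do the work, as an engineer would, in place of code of your own. Each camera call takes 0.05 s, during which the arm holds its last target. There are 200 camera calls.

## Task

Turn the foundry's index table until the open flask clicks into its detent at the loading side, facing the robot, and lay every core from the drying plate flat into a print of the sand mould, one to a print (spare prints stay empty). Then set the blue dust cover on the flask between its guide pins and press its corners down until all four spring clips have snapped over its flange. Last, turn the table a quarter turn anticlockwise seen from above, into the next detent, so that the covered flask stands at the red-marked pouring side on the robot's right, and leave the other things on the bench where they are.

Things in the scene. Friction and masses are not known exactly. Their poses are not given: they have to be found in the camera images.
- turntable (a joint): angle of the index table, rad, positive anticlockwise from above, stops at +-2.3. 0 = flask in the detent at the loading side facing the robot (white plate on the bench), +1.571 = flask in the detent at the pouring side on the robot's right (red plate). Sprung detents at -1.571, 0, 1.571 pull in the last 0.04 rad, resist from 0.1 rad off; 8 to 15 N at a knob passes them; else friction 1 N
- hub (a point): axis of the index table, an aluminium disc of 280 mm radius, top 50 mm above the bench; this point is 62 mm above the bench. Its axes turn with the disc: x from the flask to the hub, z up. The pedestal may stand turned by up to 0.2 rad on the bench. A closed finished mould (104 mm high over the disc) stands across the disc from the open flask
- knob (a point): top centre of one of four alike black turning knobs on the disc: fixed upright posts, 24 mm diameter, 55 mm high (top 105 mm above the bench), 250 mm from the hub; this one 135 degrees clockwise from the hub's x axis, the others at 90 degree steps. Take one from above or push it sideways
- flask_rim (a point): centre of the open flask's top face (black steel rim, pale sand level with it, 117 mm above the bench). Flask 130 (x, radial) by 190 mm (y), fixed on the disc 165 mm from the hub; axes turn with the disc. Guide pins above the rim: four 10 mm thick, 22 mm high at x +-70.5, y +-78 mm, two 12 mm thick, 31 mm high at x 0, y +-102 mm; four sprung clips stand 22 mm above it at x +-47, y +-96 mm
- print0 (a point): one of the four core prints: a pocket 29 mm (x) by 65 mm (y), 10 mm deep, 3 mm chamfer, in the sand face at x = -28, y = -41 mm of the flask. The point is where the centre of a seated core lies, 2 mm above the sand face; axes as the flask
- print1 (a point): one of the four core prints: a pocket 29 mm (x) by 65 mm (y), 10 mm deep, 3 mm chamfer, in the sand face at x = -28, y = +41 mm of the flask. The point is where the centre of a seated core lies, 2 mm above the sand face; axes as the flask
- print2 (a point): one of the four core prints: a pocket 29 mm (x) by 65 mm (y), 10 mm deep, 3 mm chamfer, in the sand face at x = +28, y = -41 mm of the flask. The point is where the centre of a seated core lies, 2 mm above the sand face; axes as the flask
- print3 (a point): one of the four core prints: a pocket 29 mm (x) by 65 mm (y), 10 mm deep, 3 mm chamfer, in the sand face at x = +28, y = +41 mm of the flask. The point is where the centre of a seated core lies, 2 mm above the sand face; axes as the flask
- core0: a brick-red rigid core, a bar 24 x 60 x 24 mm with square ends, 50 g; origin at its centre, y along its 60 mm length. Seated in a print its upper 14 mm stand above the sand face. It may lie on any of its four long sides. Two to four cores are there, on a perforated steel drying plate, 170 x 200 x 6 mm, fixed on the bench
- core1: a brick-red rigid core, a bar 24 x 60 x 24 mm with square ends, 50 g; origin at its centre, y along its 60 mm length. Seated in a print its upper 14 mm stand above the sand face. It may lie on any of its four long sides. Two to four cores are there, on a perforated steel drying plate, 170 x 200 x 6 mm, fixed on the bench
- core2: a brick-red rigid core, a bar 24 x 60 x 24 mm with square ends, 50 g; origin at its centre, y along its 60 mm length. Seated in a print its upper 14 mm stand above the sand face. It may lie on any of its four long sides. Two to four cores are there, on a perforated steel drying plate, 170 x 200 x 6 mm, fixed on the bench
- core3: a brick-red rigid core, a bar 24 x 60 x 24 mm with square ends, 50 g; origin at its centre, y along its 60 mm length. Seated in a print its upper 14 mm stand above the sand face. It may lie on any of its four long sides. Two to four cores are there, on a perforated steel drying plate, 170 x 200 x 6 mm, fixed on the bench
- cover: blue dust cover, 280 g. Flange 126 (x) by 188 mm (y), 6 thick; hood 100 x 164 mm, flat top 30 mm above the underside; black bar handle 14 (x) by 80 mm (y), 52 to 68 mm up. Origin: centre of underside, z up; axes along the flask's, either way round, play to the pins 2.5 mm in x, 2 in y. Laid on, it rests on the clips about 14 mm above the rim; each corner needs some 8 to 15 N to snap home
- corner0 (a point): point on the hood's flat top near a corner of the cover, at x = -40, y = -70 mm, 30 mm above the cover's underside: a good place to press; home it is 30 mm above the rim
- corner1 (a point): point on the hood's flat top near a corner of the cover, at x = -40, y = +70 mm, 30 mm above the cover's underside: a good place to press; home it is 30 mm above the rim
- corner2 (a point): point on the hood's flat top near a corner of the cover, at x = +40, y = -70 mm, 30 mm above the cover's underside: a good place to press; home it is 30 mm above the rim
- corner3 (a point): point on the hood's flat top near a corner of the cover, at x = +40, y = +70 mm, 30 mm above the cover's underside: a good place to press; home it is 30 mm above the rim
- clip0 (a joint): spring clip of the flask at x = -47, y = -96 mm, rad: 0 = upright, about 0.1 = pushed out by the flange passing it; under 0.05 when snapped home
- clip1 (a joint): spring clip of the flask at x = -47, y = +96 mm, rad: 0 = upright, about 0.1 = pushed out by the flange passing it; under 0.05 when snapped home
- clip2 (a joint): spring clip of the flask at x = +47, y = -96 mm, rad: 0 = upright, about 0.1 = pushed out by the flange passing it; under 0.05 when snapped home
- clip3 (a joint): spring clip of the flask at x = +47, y = +96 mm, rad: 0 = upright, about 0.1 = pushed out by the flange passing it; under 0.05 when snapped home
- powder_can: bystander: metal can, 64 mm diameter, 110 mm high; leave alone
- rammer: bystander: wooden sand rammer standing upright, 64 mm diameter, 200 mm high; leave alone
- bench_brush: bystander: hand brush, 200 mm long, lying on the bench between the robot and the table; leave alone
Things that resemble listed ones, but are neither listed nor needed, are in the scene too. Leave any green or turquoise look-alike of the core3 alone.

How it is judged (in metres and radians):
On the way, in this order (a step that is already met when the one before it is completed fails the run):
1. the table is in its detent with the open flask at the loading side (value of joint turntable between -0.045 and 0.045 rad), for 0.3 s.
2. every core lies home in a print, the table still at the loading detent (all of step 1 and ((horizontal distance between core0 and print0 below 0.006 m and z of core0 in the frame of print0 below 0.003 m) or (horizontal distance between core0 and print1 below 0.006 m and z of core0 in the frame of print1 below 0.003 m) or (horizontal distance between core0 and print2 below 0.006 m and z of core0 in the frame of print2 below 0.003 m) or (horizontal distance between core0 and print3 below 0.006 m and z of core0 in the frame of print3 below 0.003 m)) and ((horizontal distance between core1 and print0 below 0.006 m and z of core1 in the frame of print0 below 0.003 m) or (horizontal distance between core1 and print1 below 0.006 m and z of core1 in the frame of print1 below 0.003 m) or (horizontal distance between core1 and print2 below 0.006 m and z of core1 in the frame of print2 below 0.003 m) or (horizontal distance between core1 and print3 below 0.006 m and z of core1 in the frame of print3 below 0.003 m)) and ((horizontal distance between core2 and print0 below 0.006 m and z of core2 in the frame of print0 below 0.003 m) or (horizontal distance between core2 and print1 below 0.006 m and z of core2 in the frame of print1 below 0.003 m) or (horizontal distance between core2 and print2 below 0.006 m and z of core2 in the frame of print2 below 0.003 m) or (horizontal distance between core2 and print3 below 0.006 m and z of core2 in the frame of print3 below 0.003 m)) and ((horizontal distance between core3 and print0 below 0.006 m and z of core3 in the frame of print0 below 0.003 m) or (horizontal distance between core3 and print1 below 0.006 m and z of core3 in the frame of print1 below 0.003 m) or (horizontal distance between core3 and print2 below 0.006 m and z of core3 in the frame of print2 below 0.003 m) or (horizontal distance between core3 and print3 below 0.006 m and z of core3 in the frame of print3 below 0.003 m))), for 0.3 s.
3. the cover is home with all four clips snapped over its flange, the cores still in their prints (all of step 2 and horizontal distance between cover and flask_rim below 0.006 m and z of each of corner0, corner1, corner2, corner3 in the frame of flask_rim below 0.0325 m and value of joint each of clip0, clip1, clip2, clip3 below 0.05 rad), for 0.3 s.
At the end, for the whole second after the job is handed in: Table at rest in the pouring-side detent (within 0.045 rad); every core present in a print (centre within 6 mm sideways, 3 mm high at most); cover centred within 6 mm, each corner within 2.5 mm of home, each clip under 0.05 rad, all still (value of joint turntable between 1.5258 and 1.6158 rad and ((horizontal distance between core0 and print0 below 0.006 m and z of core0 in the frame of print0 below 0.003 m) or (horizontal distance between core0 and print1 below 0.006 m and z of core0 in the frame of print1 below 0.003 m) or (horizontal distance between core0 and print2 below 0.006 m and z of core0 in the frame of print2 below 0.003 m) or (horizontal distance between core0 and print3 below 0.006 m and z of core0 in the frame of print3 below 0.003 m)) and ((horizontal distance between core1 and print0 below 0.006 m and z of core1 in the frame of print0 below 0.003 m) or (horizontal distance between core1 and print1 below 0.006 m and z of core1 in the frame of print1 below 0.003 m) or (horizontal distance between core1 and print2 below 0.006 m and z of core1 in the frame of print2 below 0.003 m) or (horizontal distance between core1 and print3 below 0.006 m and z of core1 in the frame of print3 below 0.003 m)) and ((horizontal distance between core2 and print0 below 0.006 m and z of core2 in the frame of print0 below 0.003 m) or (horizontal distance between core2 and print1 below 0.006 m and z of core2 in the frame of print1 below 0.003 m) or (horizontal distance between core2 and print2 below 0.006 m and z of core2 in the frame of print2 below 0.003 m) or (horizontal distance between core2 and print3 below 0.006 m and z of core2 in the frame of print3 below 0.003 m)) and ((horizontal distance between core3 and print0 below 0.006 m and z of core3 in the frame of print0 below 0.003 m) or (horizontal distance between core3 and print1 below 0.006 m and z of core3 in the frame of print1 below 0.003 m) or (horizontal distance between core3 and print2 below 0.006 m and z of core3 in the frame of print2 below 0.003 m) or (horizontal distance between core3 and print3 below 0.006 m and z of core3 in the frame of print3 below 0.003 m)) and horizontal distance between cover and flask_rim below 0.006 m and z of each of corner0, corner1, corner2, corner3 in the frame of flask_rim below 0.0325 m and value of joint each of clip0, clip1, clip2, clip3 below 0.05 rad and linear speed of cover below 0.02 m/s and velocity of joint turntable between -0.05 and 0.05 rad/s); the robot touches nothing.
It fails at once if a bystander (can, rammer or brush) was moved more than 40 mm (distance of any of powder_can, rammer, bench_brush from where it was at the start of the episode above 0.04 m).
Of core0, core1, core2, core3 only 2 to 4 are there at a start; the rules pass over those that are not, and their reading is None.
At some moment in a run one of core0, core1, core2, core3, cover may be knocked a few centimetres aside while the robot is not near it.
Once in a run the grip may slacken for a moment while it holds something.
It also fails if it takes over 210 s, if anything falls off the work surface, if the arm or the gripper's body presses on something with over 40 N, if the wrist force passes 120 N, or if a joint passes its speed limit or range.

## Working session

There is one attempt and no reset: what is moved stays moved. The work goes in short steps, Python scripts to look and compute and a tool call to move; the robot and the scene stay as the last step left them, time stands still between calls to the robot, and variables do not carry over. Pictures are saved under pics/ and viewed, at most 14 in all, crops included, and the job is handed in when it is done.

Besides the shell and the picture viewer there is one more tool, called after "Emit:" as a command line: name --pt "numbers of a row" for each row, then --argument value for the rest. send_rows: Moves the arm, as the interface text tells. Its arguments: {"type":"object","properties":{"moves":{"type":"array","items":{"type":"array","items":{"type":"number"}}},"force":{"type":"number"}},"required":["moves"]}

```bash
mkdir -p pics; cat > h.py <<'E'
import numpy as np, cv2
from cell import read_state, cams, workorder
from scipy.spatial.transform import Rotation as Ro
def pose():
    s=read_state(); return np.array(s['tool_pos'],float), Ro.from_quat(s['ee_rot']).as_matrix()
def model(name):
    m=cams.camera_model(name); K=np.array(m['mtx']);k1=m['k1']
    if name=='wrist':
        p,R=pose(); T=np.array(m['tool_from_camera']); Rc=R@T[:3,:3]; c=p+R@T[:3,3]
        return K,k1,Rc.T,-Rc.T@c
    return K,k1,np.array(m['R']),np.array(m['t'])
def grab(name,fn=None):
    M=model(name); im=cams.grab_frame(name)
    if fn: cv2.imwrite('pics/'+fn,cv2.cvtColor(im,cv2.COLOR_RGB2BGR)); np.savez('pics/'+fn+'.npz',im=im,K=M[0],k1=M[1],R=M[2],t=M[3])
    return im,M
def load(fn):
    d=np.load('pics/'+fn+'.npz'); return d['im'],(d['K'],float(d['k1']),d['R'],d['t'])
def proj(M,X):
    K,k1,R,t=M; r,_=cv2.projectPoints(np.atleast_2d(np.array(X,float)),cv2.Rodrigues(R)[0],t,K,np.array([k1,0,0,0.])); return r[:,0]
def unproj(M,uv,z):
    K,k1,R,t=M; uv=np.atleast_2d(np.array(uv,float))
    n=cv2.undistortPoints(uv[:,None],K,np.array([k1,0,0,0.]))[:,0]
    d=np.c_[n,np.ones(len(n))]@R; c=-R.T@t
    return c+d*((z-c[2])/d[:,2])[:,None]
E
python3 - <<'E'
from h import *
for n in('scene','top','wrist'):
    im,M=grab(n,n+'0.png'); print(n,M[0].tolist(),M[1],(-M[2].T@M[3]).round(),M[2].round(2).tolist())
print(read_state())
E
```

```text
scene [[510.9503206972682, 0.0, 316.852495859412], [0.0, 510.9503206972682, 204.65074686571444], [0.0, 0.0, 1.0]] 0.02862386508127664 [ 943.  669. 1240.] [[-0.86, 0.51, 0.01], [0.41, 0.7, -0.58], [-0.31, -0.5, -0.81]]
top [[449.3133165700118, 0.0, 313.2537089990428], [0.0, 449.3133165700118, 202.17690910034915], [0.0, 0.0, 1.0]] -0.11067481814751517 [ 194.  -19. 1625.] [[0.04, -1.0, -0.0], [-0.97, -0.03, -0.22], [0.22, 0.01, -0.97]]
wrist [[276.073692029964, 0.0, 317.2821446725981], [0.0, 276.073692029964, 199.527138194407], [0.0, 0.0, 1.0]] -0.021650441857329943 [ 101. -622.  384.] [[-0.29, 0.96, 0.0], [0.92, 0.27, 0.29], [0.28, 0.09, -0.96]]
{'t': 0.15, 'joints': array([-1.02141934e+00,  3.85376501e-01,  6.96344635e-03, -3.21476055e-04,
       -1.19397882e+00, -2.58602923e-01]), 'qvel': array([ 0.0005778 , -0.00240952,  0.00341323,  0.00403104,  0.00054425,
        0.00047754]), 'joint_efforts': array([-2.07237907e-03, -3.91050768e+01,  1.87585026e+01,  4.22243357e+00,
        1.23353177e-02, -1.51841778e-04]), 'tool_pos': array([ 179.07104044, -598.34440692,  221.72675408]), 'ee_rot': array([-1.44816703e-01,  9.89458167e-01,  7.92287948e-04, -1.76212278e-04]), 'force': array([-0.38039751,  0.27630307, -0.25328175]), 'wrist_torque': array([ 0.04098811, -0.029151  ,  0.02171401]), 'finger_force': 0.0, 'grip_width': 0.9987333272013396}
```

View pics/top0.png

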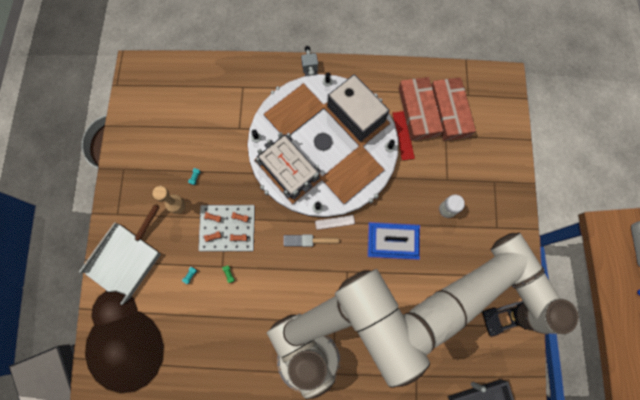

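View pics/scene0.png

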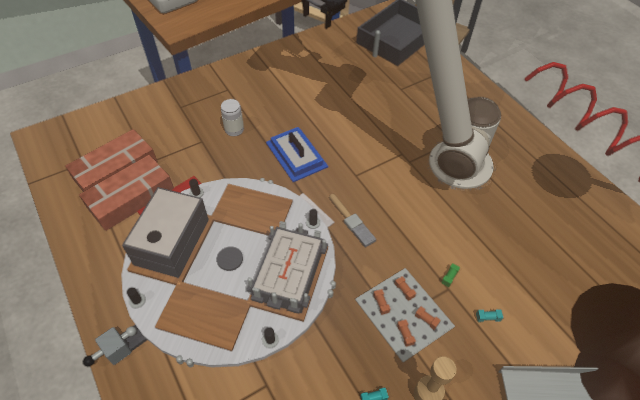

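The top view shows the hub near (322,142), the open flask at (290,165), the closed mould at (358,107), and knobs near (328,78), (256,134), (391,146) and (319,207). The plate at (227,228) has four red cores, and the cover is at (395,240). The white loading plate is at (335,222) and the red pouring plate at (403,135). The brush is at (312,241), the rammer at (168,200) and the can at (453,206). Three look-alikes, green at (229,274) and turquoise at (190,275) and (194,177), lie off the plate. The cores to take are the four brick-red ones on the plate.

```bash
cat > a.py <<'E'
from h import *
im,M=load('top0.png')
def cen(mask,off=(0,0)):
    n,l,s,c=cv2.connectedComponentsWithStats(mask.astype(np.uint8)); return [(s[i,4],c[i]+off) for i in range(1,n) if s[i,4]>6]
for fn,pts in(('top0.png',[(328,78),(256,134),(391,146),(319,207)]),('scene0.png',[(195,187),(135,297),(269,336),(313,216)])):
    im,M=load(fn); g=im.max(2)
    for u,v in pts:
        w=g[v-12:v+13,u-12:u+13]; cs=cen(w<50,(u-12,v-12)); 
        for a,c in cs: print(fn,'knob',a,c.round(1),unproj(M,c,85).round()[0] )
im,M=load('top0.png'); hsv=cv2.cvtColor(im,cv2.COLOR_RGB2HSV)
sub=im[195:260,190:265].astype(int)
m=(sub[...,0]-sub[...,1]>45)&(sub[...,0]-sub[...,2]>45)
m=(hsv[195:260,190:265,0]<9)&(hsv[195:260,190:265,1]>110)
for a,c in cen(m,(190,195)): print('core',a,c.round(1),unproj(M,c,25).round()[0])
m=(hsv[...,0]>105)&(hsv[...,0]<125)&(hsv[...,1]>150)
for a,c in cen(m[210:270,355:435],(355,210)): print('blue',a,c.round(1),unproj(M,c,6).round()[0])
ys,xs=np.where(m[210:270,355:435]); r=cv2.minAreaRect(np.c_[xs+355,ys+210].astype(np.float32)); print(r,unproj(M,cv2.boxPoints(r),4).round().tolist())
for n,p,z in(('hub',(323,142),62),('white',(335,222),2),('red',(403,135),2),('can',(453,206),110),('rammer',(160,193),200),('plate',(227,228),6),('brush',(312,241),10)): print(n,unproj(M,p,z).round()[0])
cv2.imwrite('pics/c1.png',cv2.cvtColor(cv2.resize(im[70:225,240:440],None,fx=4,fy=3.8,interpolation=cv2.INTER_CUBIC)[:, :800],cv2.COLOR_RGB2BGR))
E
python3 a.py
```

```text
top0.png knob 34 [327.4  77.6] [1034.  -36.   85.]
top0.png knob 31 [255.  134.6] [794. 222.  85.]
top0.png knob 31 [390.9 144.4] [ 773. -275.   85.]
top0.png knob 22 [317.5 205.7] [535. -15.  85.]
core 51 [212.8 217.2] [492. 365.  25.]
core 51 [239.7 216.8] [497. 266.  25.]
core 20 [211.6 237. ] [419. 363.  25.]
core 10 [219.  235.4] [426. 337.  25.]
core 7 [205.6 237.7] [416. 385.  25.]
core 49 [238.4 237.4] [421. 266.  25.]
blue 706 [392.4 241.9] [ 427. -292.    6.]
((393.70074462890625, 240.48504638671875), (50.18730926513672, 32.858951568603516), 2.8624050617218018) [[375.0, -203.0, 4.0], [496.0, -208.0, 4.0], [492.0, -393.0, 4.0], [371.0, -386.0, 4.0]]
hub [782. -27.  62.]
white [495. -82.   2.]
red [ 845. -336.    2.]
can [ 545. -488.  110.]
rammer [534. 508. 200.]
plate [457. 314.   6.]
brush [420.   0.  10.]
```

View pics/c1.png

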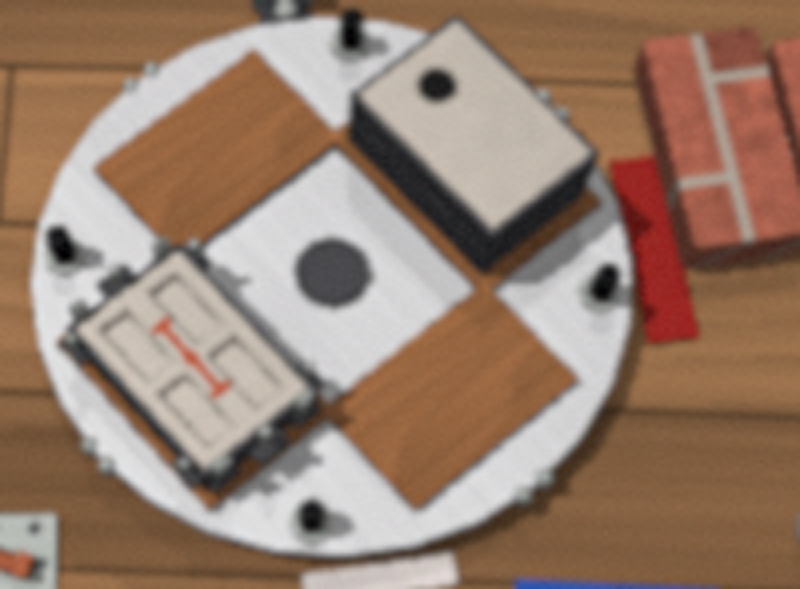

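Knobs fit a ring of radius 249 mm around the hub at about (784,-26). The flask bearing is about 132°, and the white plate lies at about 191°. So the table needs about +58°. I'll use the knob at (535,-15).

Emit:
send_rows --pt "0.19 0.31 0.03 0 0 -10 -1" --pt "0.19 0.31 0.03 0 0 -10 -1" --pt "0.19 0.31 0.03 0 0 -10 -1" --pt "0.31 0.5 0.03 0 0 -19 -1" --pt "0.31 0.5 0.03 0 0 -19 -1" --pt "0.31 0.5 0.03 0 0 -19 -1" --pt "0.31 0.5 0.03 0 0 -19 -1" --pt "0.31 0.5 0.03 0 0 -19 -1"

```text
t: 1.15
tool_pos: [441.4, -174.5, 249.4]
ee_rot: [0.02, 1.0, 0.0, 0.0]
force: [1.4, -0.2, 0.3]
grip_width: 0.999
finger_force: 0.0
```

Emit:
send_rows --pt "0 0 0 0 0 0 -1" --pt "0.046 0.083 0 0 0 0 -1" --pt "0.046 0.083 0 0 0 0 -1" --pt "0.046 0.083 0 0 0 0 -1" --pt "0.046 0.083 0 0 0 0 -1" --pt "0.046 0.083 0 0 0 0 -1" --pt "0.046 0.083 0 0 0 0 -1" --pt "0.046 0.083 0 0 0 0 -1"

```text
t: 2.15
tool_pos: [486.6, -94.0, 249.3]
ee_rot: [0.021, 1.0, 0.0, 0.0]
force: [0.2, 0.4, -0.4]
grip_width: 1.002
finger_force: 0.0
```

```bash
python3 - <<'E'
from h import *
print(pose(), read_state()['joints'].round(2))
im,M=grab('wrist','w1.png')
E
```

```text
(array([486.57197824, -93.97995832, 249.31014252]), array([[-9.99134588e-01,  4.15940439e-02,  1.06580810e-04],
       [ 4.15940439e-02,  9.99134593e-01, -1.87079193e-06],
       [-1.06566388e-04,  2.56395399e-06, -9.99999994e-01]])) [ 0.14  0.14 -0.26  0.   -1.17 -1.75]
```

View pics/w1.png

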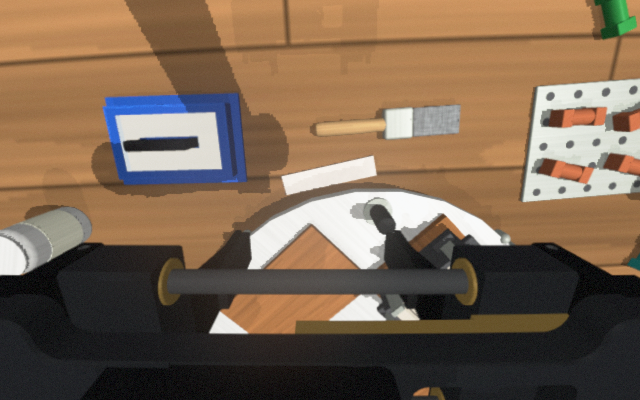

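The wrist view shows the knob near (378,210), the cover at (175,140), the brush at (390,122), the white plate at (330,175) and two to three cores at the right edge. The gripper hides the lower half.

```bash
python3 - <<'E'
from h import *
im,M=load('w1.png')
print(proj(M,[[535,-15,105],[535,-15,50]]).round(1))
crop=im[190:270,350:430]; g=cv2.resize(crop,None,fx=5,fy=5,interpolation=cv2.INTER_CUBIC)
cv2.imwrite('pics/c2.png',cv2.cvtColor(g,cv2.COLOR_RGB2BGR))
# white plate, cover corners
w=((im.min(2)>190)); 
n,l,s,c=cv2.connectedComponentsWithStats(w[150:200,270:390].astype(np.uint8))
for i in range(1,n):
    if s[i,4]>100:
        ys,xs=np.where(l==i); r=cv2.minAreaRect(np.c_[xs+270,ys+150].astype(np.float32)); P=unproj(M,cv2.boxPoints(r),2); print('white',s[i,4],P.round().tolist(),P.mean(0).round(1))
hsv=cv2.cvtColor(im,cv2.COLOR_RGB2HSV); m=(hsv[...,0]>105)&(hsv[...,0]<125)&(hsv[...,1]>150)
ys,xs=np.where(m[80:200,90:260]); h=cv2.convexHull(np.c_[xs+90,ys+80].astype(np.int32)); a=cv2.approxPolyDP(h,4,True)[:,0]; print(a.tolist(),unproj(M,a,3).round().tolist())
E
```

```text
[[385.6 225. ]
 [376.3 209.8]]
white 1770 [[492.0, -149.0, 2.0], [467.0, -12.0, 2.0], [495.0, -5.0, 2.0], [522.0, -145.0, 2.0]] [493.8 -77.9   2. ]
white 389 [[520.0, -91.0, 2.0], [524.0, 14.0, 2.0], [535.0, 15.0, 2.0], [531.0, -91.0, 2.0]] [527.4 -38.2   2. ]
[[243, 179], [124, 183], [104, 113], [106, 98], [235, 94]] [[494.0, -208.0, 3.0], [492.0, -393.0, 3.0], [389.0, -397.0, 3.0], [369.0, -389.0, 3.0], [373.0, -205.0, 3.0]]
```

View pics/c2.png

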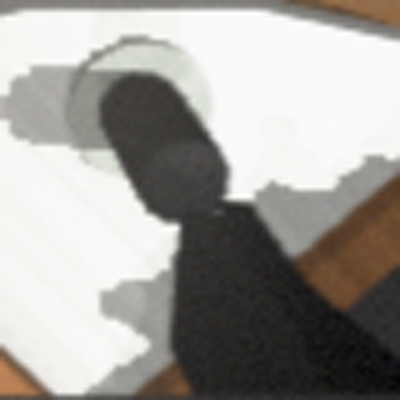

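Emit:
send_rows --pt "0.025 0.038 0 0 0 0 -0.15" --pt "0.049 0.077 0 0 0 0 -0.15" --pt "0.049 0.077 -0.04 0 0 0 -0.15" --pt "0.049 0.077 -0.09 0 0 0 -0.15" --pt "0.049 0.077 -0.13 0 0 0 -0.15" --pt "0.049 0.077 -0.169 0 0 0 -0.15" --pt "0.049 0.077 -0.169 0 0 0 -0.15" --pt "0.049 0.077 -0.169 0 0 0 -0.15"

```text
t: 3.2
tool_pos: [537.0, -16.4, 81.6]
ee_rot: [0.02, 1.0, 0.0, 0.001]
force: [0.6, 0.3, -0.2]
grip_width: 0.573
finger_force: 0.0
```

Emit:
send_rows --pt "0 0 0 0 0 0 1" --pt "0 0 0 0 0 0 1" --pt "0 0 0 0 0 0 1" --pt "0 0 0 0 0 0 1" --pt "0 0 0 0 0 0 1" --pt "0 0 0 0 0 0 1" --pt "0 0 0 0 0 0 1" --pt "0 0 0 0 0 0 1" --force 30

```text
t: 4.2
tool_pos: [536.2, -16.5, 80.9]
ee_rot: [0.02, 1.0, -0.0, 0.0]
force: [-0.9, 0.4, 5.6]
grip_width: 0.267
finger_force: 30.0
```

```bash
python3 - <<'E'
from h import *
s=read_state(); p,R=pose(); print(p,R[:,1],s['force'],s['grip_width']*87,s['finger_force'])
h=np.array([784,-26]); k=p[:2]
print(np.linalg.norm(k-h))
y0=np.degrees(np.arctan2(*(k-h)[::-1])); r=np.linalg.norm(k-h)
for a in (7,14,21,28,35,42,48,51,54,57.3):
    b=np.radians(y0+a); print(a,(h+r*np.array([np.cos(b),np.sin(b)])-k).round(1))
E
```

```text
[536.19329419 -16.53787092  80.9166179 ] [ 4.03712975e-02  9.99184741e-01 -1.06643721e-04] [-0.85602114  0.41267155  5.61722203] 23.234904325159622 30.0000989343971
247.98728864752522
7 [  0.7 -30.3]
14 [  5.1 -60.2]
21 [ 13.1 -89.4]
28 [  24.6 -117.4]
35 [  39.4 -143.8]
42 [  57.3 -168.2]
48 [  75.  -187.3]
51 [  84.5 -196.1]
54 [  94.5 -204.4]
57.3 [ 106.  -212.9]
```

Emit:
send_rows --pt "0.0002 -0.015 0 0 0 3.5 1" --pt "0.0007 -0.03 0 0 0 7 1" --pt "0.0025 -0.0455 0 0 0 10.5 1" --pt "0.0051 -0.0602 0 0 0 14 1" --pt "0.0088 -0.075 0 0 0 17.5 1" --pt "0.0131 -0.0894 0 0 0 21 1" --pt "0.0185 -0.1036 0 0 0 24.5 1" --pt "0.0246 -0.1174 0 0 0 28 1"

```text
t: 5.2
tool_pos: [562.0, -134.1, 81.0]
ee_rot: [-0.223, 0.975, -0.0, 0.002]
force: [1.5, 3.0, 2.2]
grip_width: 0.267
finger_force: 30.0
```

```bash
python3 - <<'E'
from h import *
s=read_state(); p,R=pose(); print(p,R[:,1],s['force'],s['grip_width']*87,s['finger_force'])
print(np.linalg.norm(p[:2]-[784,-26]), np.degrees(np.arctan2(p[1]+26,p[0]-784))%360)
E
```

```text
[ 561.95989923 -134.12875862   80.96473443] [-0.43473798  0.90055612 -0.00125284] [1.45897474 3.04679746 2.22192957] 23.219004251650468 30.004079486243427
246.96889438055578 205.9650871321089
```

Emit:
send_rows --pt "0.0068 -0.0134 0 0 0 3.5 1" --pt "0.0148 -0.0264 0 0 0 7 1" --pt "0.0234 -0.0388 0 0 0 10.5 1" --pt "0.0327 -0.0508 0 0 0 14 1" --pt "0.0504 -0.0699 0 0 0 20 1" --pt "0.06 -0.0787 0 0 0 23 1" --pt "0.07 -0.087 0 0 0 26 1" --pt "0.0814 -0.0955 0 0 0 29.3 1"

```text
t: 6.2
tool_pos: [641.3, -227.3, 81.0]
ee_rot: [-0.462, 0.887, 0.002, -0.0]
force: [0.3, 4.4, 3.9]
grip_width: 0.267
finger_force: 30.0
```

Emit:
send_rows --pt "0 0 0 0 0 0 1" --pt "0 0 0 0 0 0 1" --pt "0 0 0 0 0 0 1" --pt "0 0 0 0 0 0 1" --pt "0 0 0 0 0 0 -0.2" --pt "0 0 0 0 0 0 -0.2" --pt "0 0 0 0 0 0 -0.2" --pt "0 0 0 0 0 0 -0.2"

```text
t: 7.2
tool_pos: [641.1, -229.5, 79.7]
ee_rot: [-0.461, 0.887, 0.0, -0.001]
force: [-1.2, -0.5, -1.0]
grip_width: 0.574
finger_force: 0.0
```

```bash
python3 - <<'E'
from h import *
s=read_state(); p,R=pose(); print(p,R[:,1],s['force'],s['joints'].round(2))
print(np.linalg.norm(p[:2]-[784,-26]), np.degrees(np.arctan2(p[1]+26,p[0]-784))%360)
E
```

```text
[ 641.07248303 -229.45560739   79.74346913] [-0.81857373  0.5743997   0.00142518] [-1.23209753 -0.45990456 -0.98986989] [-0.11  0.6  -0.02 -0.   -0.96 -0.5 ]
248.64122603901384 234.91196771270478
```

Emit:
send_rows --pt "0 0 0.06 0 0 0 -0.2" --pt "0 0 0.12 0 0 -8 -0.2" --pt "0.01 0.03 0.17 0 0 -18 -0.2" --pt "0.03 0.08 0.2 0 0 -28 -0.2" --pt "0.05 0.13 0.2 0 0 -38 -0.2" --pt "0.07 0.17 0.2 0 0 -45 -0.2" --pt "0.079 0.189 0.2 0 0 -45 -0.2" --pt "0.079 0.189 0.2 0 0 -45 -0.2"

```text
t: 8.2
tool_pos: [720.9, -39.4, 279.3]
ee_rot: [-0.088, 0.996, -0.0, -0.001]
force: [-0.3, -0.7, -0.1]
grip_width: 0.602
finger_force: 0.0
```

```bash
python3 - <<'E'
from h import *
import time
print(pose()[0])
im,M=grab('wrist','w2.png'); grab('top','top2.png')
E
```

```text
[720.8645036  -39.39750547 279.34869671]
```

View pics/w2.png

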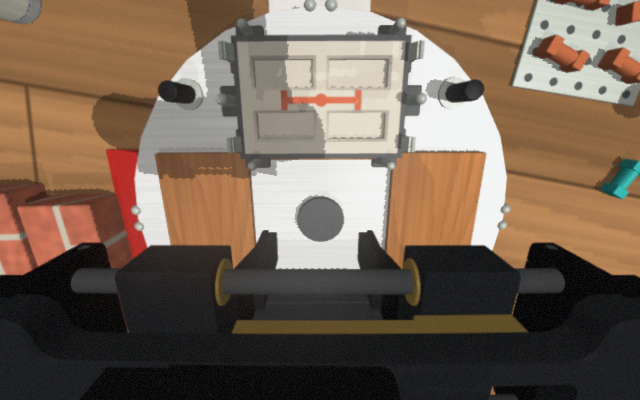

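The table looks indexed. The flask is at (320,95), with prints at about (285,72), (358,72), (286,125) and (357,125). The hub cap is at (320,219) and the knob tops at (168,90) and (475,90).

```bash
cat > b.py <<'E'
from h import *
im,M=load('w2.png'); g=cv2.cvtColor(im,cv2.COLOR_RGB2GRAY)
sub=(g[185:250,285:355]<110).astype(np.uint8); n,l,s,c=cv2.connectedComponentsWithStats(sub); 
for i in range(1,n):
    if s[i,4]>300: print('hub',s[i],c[i]+[285,185],unproj(M,c[i]+[285,185],62))
from scipy.optimize import minimize
edge=cv2.GaussianBlur(np.hypot(cv2.Sobel(g,cv2.CV_32F,1,0),cv2.Sobel(g,cv2.CV_32F,0,1)),(0,0),1.0)
def rect(cx,cy,w,h,z,n=40):
    q=np.array([[-w,-h],[w,-h],[w,h],[-w,h],[-w,-h]])/2.; out=[]
    for a,b in zip(q[:-1],q[1:]): out.append(a+(b-a)*np.linspace(0,1,n)[:,None])
    return np.c_[np.vstack(out)+[cx,cy],np.full(4*n,z)]
P=np.vstack([rect(x,y,w,h,z) for x in(-28,28) for y in(-41,41) for w,h,z in((29,65,114),(35,71,117))]+[rect(0,0,130,190,117)]*2)
def world(p,P):
    c,s=np.cos(p[2]),np.sin(p[2]); return np.c_[p[0]+c*P[:,0]-s*P[:,1],p[1]+s*P[:,0]+c*P[:,1],P[:,2]]
def cost(p):
    uv=proj(M,world([p[0],p[1],p[2]/100],P)); return -cv2.remap(edge,uv[:,0].astype(np.float32)[None],uv[:,1].astype(np.float32)[None],cv2.INTER_LINEAR).mean()
best=min((minimize(cost,[x,y,t],method='Nelder-Mead',options=dict(initial_simplex=[[x,y,t],[x+4,y,t],[x,y+4,t],[x,y,t+2]])) for x in(616,622,628) for y in(-60,-55,-50) for t in(16,18,20)),key=lambda r:r.fun)
p=best.x; print(p,best.fun); T=p[2]/100
print('hub from flask',p[0]+165*np.cos(T),p[1]+165*np.sin(T))
np.save('flask.npy',[p[0],p[1],T])
big=cv2.resize(im[10:180,215:435],None,fx=3.6,fy=3.5,interpolation=cv2.INTER_CUBIC)
for u,v in proj(M,world([p[0],p[1],T],P)): cv2.circle(big,(int((u+.5-215)*3.6),int((v+.5-10)*3.5)),1,(0,255,0),-1)
cv2.imwrite('pics/c3.png',cv2.cvtColor(big,cv2.COLOR_RGB2BGR))
E
python3 b.py
```

```text
hub [  13   12   44   44 1295] [318.24247104 220.05945946] [[786.50490423 -27.14757321  62.        ]]
[624.71508162 -53.52911295  18.11326465] -93.95099639892578
hub from flask 787.0157285680175 -23.80538504846069
```

View pics/c3.png

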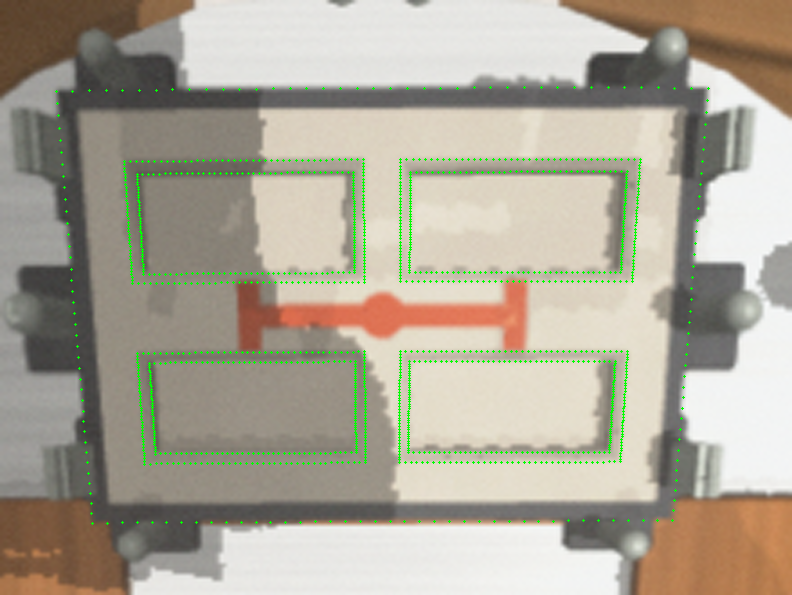

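The overlay fits the rim and all four prints. The flask is at (624.7,-53.5), angle 10.4°, and the white plate gave 10.2 to 10.3°, so the table is in its detent. Next I measure the cores.

Emit:
send_rows --pt "-0.026 0.05 -0.0 0 0 0 -0.2" --pt "-0.053 0.1 -0.0 0 0 0 -0.2" --pt "-0.08 0.155 -0.01 0 0 0 -0.2" --pt "-0.108 0.21 -0.02 0 0 0 -0.2" --pt "-0.136 0.264 -0.03 0 0 0 -0.2" --pt "-0.16 0.31 -0.03 0 0 0 -0.2" --pt "-0.176 0.34 -0.03 0 0 0 -0.2" --pt "-0.176 0.34 -0.03 0 0 0 -0.2"

```text
t: 9.3
tool_pos: [544.1, 300.0, 250.7]
ee_rot: [-0.088, 0.996, 0.0, 0.0]
force: [-0.2, -0.2, 0.4]
grip_width: 0.6
finger_force: 0.0
```

```bash
python3 - <<'E'
from h import *
print(pose()[0])
im,M=grab('wrist','w3.png')
print(proj(M,[[492,365,30],[497,266,30],[422,363,30],[421,266,30],[457,314,6]]).round())
hsv=cv2.cvtColor(im,cv2.COLOR_RGB2HSV)
E
```

```text
[544.11344707 299.95402228 250.72340941]
[[371. 146.]
 [299. 137.]
 [382.  92.]
 [309.  77.]
 [339. 113.]]
```

View pics/w3.png

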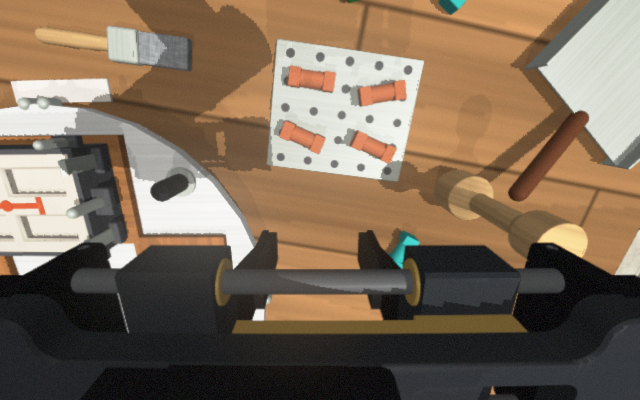

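```bash
cat > c.py <<'E'
from h import *
import sys
from scipy.optimize import minimize
fn=sys.argv[1]; im,M=load(fn); S=8
hsv=cv2.cvtColor(im,cv2.COLOR_RGB2HSV)
m=((hsv[...,0]<8)|(hsv[...,0]>175))&(hsv[...,1]>120)&(hsv[...,2]>50)
u0,v0,u1,v1=map(int,sys.argv[2:6])
m[:v0]=0;m[v1:]=0;m[:,:u0]=0;m[:,u1:]=0
m=cv2.morphologyEx(m.astype(np.uint8),cv2.MORPH_CLOSE,np.ones((3,3),np.uint8))
n,l,s,c=cv2.connectedComponentsWithStats(m)
box=np.array([[x,y,z] for x in(-12,12) for y in(-30,30) for z in(6,30)],float)
vis=im.copy(); big=cv2.resize(im[v0:v1,u0:u1],None,fx=4,fy=4,interpolation=cv2.INTER_CUBIC)
def world(p,P):
    a,b=np.cos(p[2]),np.sin(p[2]); return np.c_[p[0]+a*P[:,0]-b*P[:,1],p[1]+b*P[:,0]+a*P[:,1],P[:,2]]
for i in range(1,n):
    if s[i,4]<150: continue
    hull=cv2.convexHull(np.argwhere(l==i)[:,::-1].astype(np.int32))
    o=c[i]-64
    t=np.zeros((128*S,128*S),np.uint8)
    # the mask at fine scale
    mm=(l==i).astype(np.float32); A=np.float32([[S,0,-o[0]*S+S/2-.5],[0,S,-o[1]*S+S/2-.5]])
    f=cv2.warpAffine(mm,A,(128*S,128*S),flags=cv2.INTER_LINEAR)>.5
    hf=cv2.convexHull(np.argwhere(f)[:,::-1].astype(np.int32)); cv2.fillConvexPoly(t,hf,1)
    def poly(p):
        uv=(proj(M,world([p[0],p[1],p[2]/40],box))-o+.5)*S-.5
        return cv2.convexHull(uv.astype(np.float32))
    def cost(p):
        q=np.zeros_like(t); cv2.fillConvexPoly(q,np.round(poly(p)).astype(np.int32),1)
        return 1-(q&t).sum()/(q|t).sum()
    w=unproj(M,c[i],20)[0]
    best=None
    for th in np.radians(np.arange(0,180,20)):
        x0=[w[0],w[1],th*40]; r=minimize(cost,x0,method='Nelder-Mead',options=dict(initial_simplex=[x0,[x0[0]+4,x0[1],x0[2]],[x0[0],x0[1]+4,x0[2]],[x0[0],x0[1],x0[2]+6]],xatol=.05,fatol=1e-4))
        if best is None or r.fun<best.fun: best=r
    p=best.x; print(s[i,4],c[i].round(),'xy',p[:2].round(1),'y-axis bearing',(np.degrees(p[2]/40)+90)%180,'x-axis',np.degrees(p[2]/40)%180,'iou',1-best.fun)
    q=(poly(p)[:,0]/S+o-[u0,v0]+.0)*4; cv2.polylines(big,[q.astype(np.int32)],True,(0,255,0),1)
cv2.imwrite('pics/'+sys.argv[6],cv2.cvtColor(big,cv2.COLOR_RGB2BGR))
E
python3 c.py w3.png 265 40 425 185 c4.png
```

```text
(no output)
```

View pics/c4.png

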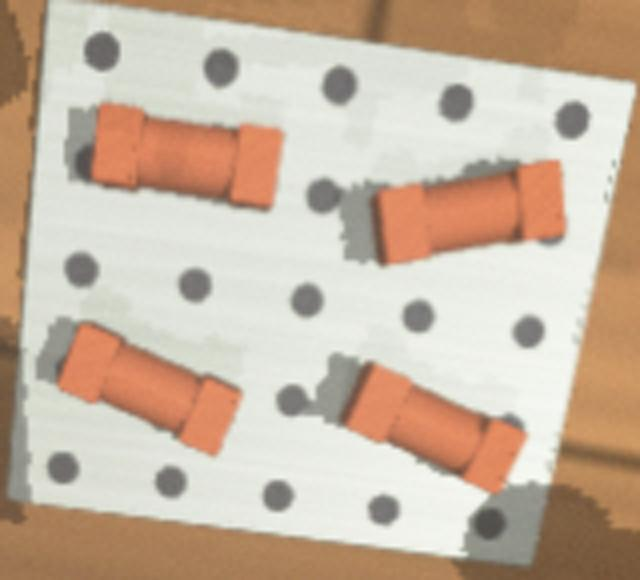

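The crop shows four brick-red cores on the plate, each with square ends and a round waist, at about (310,78), (383,93), (301,137) and (374,146) in the full frame. The segmentation needs a wider hue range.

```bash
python3 - <<'E'
from h import *
im,M=load('w3.png'); hsv=cv2.cvtColor(im,cv2.COLOR_RGB2HSV)
for u,v in [(294,76),(310,79),(330,84),(365,97),(400,90),(312,146),(400,50),(415,160)]: print(u,v,hsv[v,u],im[v,u])
E
sed -i 's/m=((hsv\[...,0\]<8).*/m=(hsv[...,0]<12)\&(hsv[...,1]>135)\&(hsv[...,2]>90)/' c.py; python3 c.py w3.png 265 40 425 185 c4.png
```

```text
294 76 [  9 146 224] [224 135  96]
310 79 [  9 142 208] [208 126  92]
330 84 [  9 144 225] [225 137  98]
365 97 [  9 141 226] [226 138 101]
400 90 [ 10 149 224] [224 135  93]
312 146 [  9 142 223] [223 136  99]
400 50 [ 15 128 167] [167 124  83]
415 160 [ 15 131 183] [183 135  89]
718 [311.  78.] xy [421.6 269. ] y-axis bearing 90.56642864670839 x-axis 0.5664286467083897 iou 0.8587816944959802
696 [383.  93.] xy [422.6 363.2] y-axis bearing 110.84003350917669 x-axis 20.840033509176692 iou 0.848243989577017
603 [301. 137.] xy [496.6 269.5] y-axis bearing 77.85027098611062 x-axis 167.85027098611062 iou 0.8710478060345626
564 [374. 147.] xy [493.8 371.3] y-axis bearing 77.30960377374207 x-axis 167.30960377374208 iou 0.831562218775729
```

```bash
sed -i 's/m=(hsv\[...,0\]<12).*/m=(hsv[...,0]<13)\&(hsv[...,1]>95)\&(hsv[...,2]>60)/' c.py; python3 c.py w3.png 270 60 412 165 c4.png
```

```text
848 [311.  79.] xy [421.1 269.3] y-axis bearing 91.8949556904926 x-axis 1.894955690492597 iou 0.9419597604054677
823 [382.  93.] xy [422.1 363.8] y-axis bearing 109.14760624406004 x-axis 19.147606244060043 iou 0.9554653899212854
718 [302. 137.] xy [497.2 269.1] y-axis bearing 76.55353494788665 x-axis 166.55353494788665 iou 0.9651946038717774
694 [373. 147.] xy [492.9 370.3] y-axis bearing 76.13476027638649 x-axis 166.1347602763865 iou 0.9529871558936804
```

View pics/c4.png

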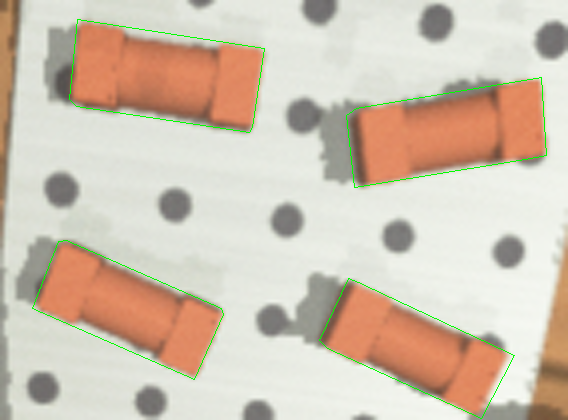

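The fits are tight, and each core is gripped across its waist. First is core C at (497,269).

Emit:
send_rows --pt "-0.007 -0.005 -0.02 0 0 10 -0.15" --pt "-0.015 -0.01 -0.05 0 0 20 -0.15" --pt "-0.025 -0.015 -0.08 0 0 30 -0.15" --pt "-0.035 -0.022 -0.11 0 0 40 -0.15" --pt "-0.047 -0.031 -0.13 0 0 50 -0.15" --pt "-0.047 -0.031 -0.15 0 0 60 -0.15" --pt "-0.047 -0.031 -0.18 0 0 66.4 -0.15" --pt "-0.047 -0.031 -0.19 0 0 66.4 -0.15"

```text
t: 10.35
tool_pos: [497.7, 266.1, 58.9]
ee_rot: [-0.617, 0.787, -0.0, -0.002]
force: [-0.2, -0.0, 0.0]
grip_width: 0.578
finger_force: 0.0
```

Emit:
send_rows --pt "0 0 0 0 0 0 -0.15" --pt "0 0 -0.025 0 0 0 -0.15" --pt "0 0 -0.0485 0 0 0 -0.15" --pt "0 0 -0.0485 0 0 0 -0.15" --pt "0 0 -0.0485 0 0 0 1" --pt "0 0 -0.0485 0 0 0 1" --pt "0 0 -0.0485 0 0 0 1" --pt "0 0 -0.0485 0 0 0 1" --force 20

```text
t: 11.35
tool_pos: [498.1, 268.9, 12.4]
ee_rot: [-0.618, 0.786, 0.0, 0.001]
force: [-0.8, -0.5, 2.4]
grip_width: 0.271
finger_force: 20.0
```

```bash
python3 - <<'E'
from h import *
s=read_state(); p,R=pose(); print(p,np.degrees(np.arctan2(R[1,1],R[0,1])),s['force'],s['grip_width']*87,s['finger_force'],s['joints'].round(2))
E
```

```text
[498.06110316 268.86410313  12.44655403] 166.36662404948385 [-0.75555721 -0.5211364   2.41157969] 23.602522581952755 20.00061571598053 [ 0.78  0.52 -0.38  0.   -0.67 -1.02]
```

Emit:
send_rows --pt "0 0 0.05 0 0 0 1" --pt "0 -0.0 0.11 0 0 0 1" --pt "0.01 -0.03 0.16 0 0 4 1" --pt "0.03 -0.08 0.19 0 0 10 1" --pt "0.055 -0.13 0.19 0 0 16 1" --pt "0.08 -0.185 0.19 0 0 22 1" --pt "0.106 -0.24 0.19 0 0 24 1" --pt "0.132 -0.293 0.19 0 0 24 1"

```text
t: 12.35
tool_pos: [630.2, -26.2, 201.7]
ee_rot: [0.768, -0.64, -0.0, -0.0]
force: [1.0, 1.0, -0.2]
grip_width: 0.274
finger_force: 20.0
```

Emit:
send_rows --pt "0.015 -0.03 0 0 0 0 1" --pt "0.0295 -0.0645 0 0 0 0 1" --pt "0.0295 -0.0645 0 0 0 0 1" --pt "0.0295 -0.0645 -0.02 0 0 0 1" --pt "0.0295 -0.0645 -0.04 0 0 0 1" --pt "0.0295 -0.0645 -0.06 0 0 0 1" --pt "0.0295 -0.0645 -0.06 0 0 0 1" --pt "0.0295 -0.0645 -0.06 0 0 0 1"

```text
t: 13.35
tool_pos: [659.7, -88.5, 142.7]
ee_rot: [0.768, -0.64, 0.001, -0.0]
force: [0.6, -0.7, -0.2]
grip_width: 0.275
finger_force: 20.0
```

```bash
cat > st.py <<'E'
from h import *
import sys
s=read_state(); p,R=pose(); print(p.round(1),'ybear',np.degrees(np.arctan2(R[1,1],R[0,1])).round(2)%360,'F',s['force'].round(1),'w',round(s['grip_width']*87,1),round(s['finger_force'],1),'t',s['t'])
f=np.load('flask.npy'); c,q=np.cos(f[2]),np.sin(f[2])
for i,(x,y) in enumerate([(-28,-41),(-28,41),(28,-41),(28,41)]):
    w=f[:2]+[c*x-q*y,q*x+c*y]; print('print',i,w.round(1),'d',(w-p[:2]).round(1),'dyaw',round((np.degrees(f[2])+180-np.degrees(np.arctan2(R[1,1],R[0,1]))+90)%180-90,1))
E
python3 st.py
```

```text
[659.7 -88.5 142.7] ybear 190.41 F [ 0.6 -0.7 -0.2] w 24.0 20.0 t 13.35
print 0 [604.6 -98.9] d [-55.2 -10.4] dyaw -0.0
print 1 [589.8 -18.2] d [-69.9  70.2] dyaw -0.0
print 2 [659.6 -88.8] d [-0.1 -0.3] dyaw -0.0
print 3 [644.9  -8.2] d [-14.8  80.3] dyaw -0.0
```

Right over print2. Down to TCP z ≈ 118.5, release, rise.

Emit:
send_rows --pt "0 0 -0.008 0 0 0 1" --pt "0 0 -0.016 0 0 0 1" --pt "0 0 -0.02 0 0 0 1" --pt "0 0 -0.0235 0 0 0 1" --pt "0 0 -0.0235 0 0 0 1" --pt "0 0 -0.0235 0 0 0 1" --pt "0 0 -0.0235 0 0 0 1" --pt "0 0 -0.0235 0 0 0 1"

```text
t: 14.35
tool_pos: [659.3, -88.9, 118.4]
ee_rot: [0.768, -0.64, 0.0, -0.0]
force: [0.2, -0.6, -1.1]
grip_width: 0.27
finger_force: 20.0
```

Emit:
send_rows --pt "0 0 0 0 0 0 0.2" --pt "0 0 0 0 0 0 0.2" --pt "0 0 0 0 0 0 0.2" --pt "0 0 0 0 0 0 0.2" --pt "0 0 0.03 0 0 0 0.2" --pt "0 0 0.07 0 0 0 0.2" --pt "0 0 0.12 0 0 0 0.2" --pt "0 0 0.12 0 0 0 0.2"

```text
t: 15.35
tool_pos: [661.8, -89.2, 244.1]
ee_rot: [0.768, -0.64, 0.004, -0.003]
force: [0.8, 0.2, -0.7]
grip_width: 0.401
finger_force: 0.0
```

```bash
python3 st.py; python3 - <<'E'
from h import *
im,M=grab('wrist','w4.png'); grab('top','top4.png')
E
```

```text
[661.8 -89.2 244.1] ybear 190.39 F [ 0.8  0.2 -0.7] w 34.9 0.0 t 15.35
print 0 [604.6 -98.9] d [-57.2  -9.7] dyaw -0.0
print 1 [589.8 -18.2] d [-72.   70.9] dyaw -0.0
print 2 [659.6 -88.8] d [-2.1  0.4] dyaw -0.0
print 3 [644.9  -8.2] d [-16.9  81. ] dyaw -0.0
```

View pics/w4.png

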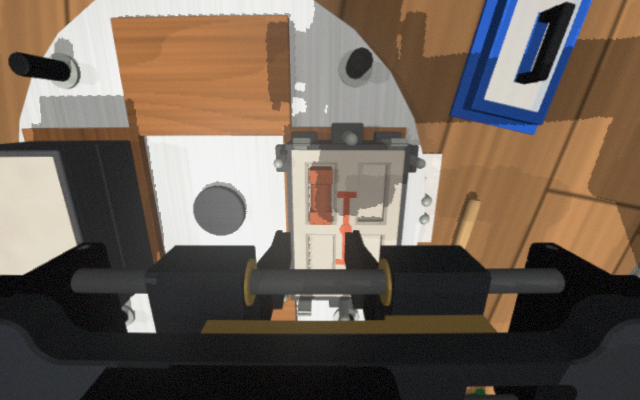

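The core sits in print2 at (320,195). Before the next pick I'll check from the top picture whether the others have moved.

```bash
cat > chk.py <<'E'
from h import *
import sys
def red(fn):
    im,M=load(fn); hsv=cv2.cvtColor(im,cv2.COLOR_RGB2HSV); o=[]
    m=((hsv[...,0]<11)&(hsv[...,1]>90))[195:262,185:270].astype(np.uint8)
    m=cv2.morphologyEx(m,cv2.MORPH_CLOSE,np.ones((3,3),np.uint8))
    n,l,s,c=cv2.connectedComponentsWithStats(m)
    for i in range(1,n):
        if s[i,4]>25: o.append((int(s[i,4]),unproj(M,c[i]+[185,195],22)[0,:2].round(1).tolist()))
    h=(hsv[...,0]>105)&(hsv[...,0]<125)&(hsv[...,1]>150)
    ys,xs=np.where(h[140:280,290:460]); r=cv2.minAreaRect(np.c_[xs+290,ys+140].astype(np.float32))
    return o,(len(xs),np.round(r[0],1),np.round(r[1],1),round(r[2],1))
for f in sys.argv[1:]:
    if f.startswith('new'): grab('top',f)
    print(f,*red(f))
E
python3 chk.py top0.png top2.png top4.png
```

```text
top0.png [(86, [493.4, 368.1]), (86, [496.9, 266.9]), (91, [422.4, 362.0]), (89, [421.5, 267.6])] (706, array([393.7, 240.5]), array([50.2, 32.9]), 2.9)
top2.png [(86, [493.4, 368.1]), (85, [497.0, 266.8]), (91, [422.4, 362.0]), (87, [421.3, 267.8])] (697, array([393.5, 219. ]), array([78., 49.]), 90.0)
top4.png [(86, [493.4, 368.1]), (91, [422.4, 362.0]), (87, [421.3, 267.8])] (683, array([394.7, 218.9]), array([50.2, 76.2]), 2.7)
```

Emit:
send_rows --pt "-0.02 0.055 0 0 0 -3 -0.15" --pt "-0.04 0.11 0 0 0 -7 -0.15" --pt "-0.06 0.165 0 0 0 -11 -0.15" --pt "-0.08 0.22 0 0 0 -15 -0.15" --pt "-0.1 0.275 0 0 0 -19 -0.15" --pt "-0.12 0.33 0 0 0 -22 -0.15" --pt "-0.14 0.385 -0.01 0 0 -24.3 -0.15" --pt "-0.16 0.44 -0.03 0 0 -24.3 -0.15"

```text
t: 16.45
tool_pos: [498.2, 352.6, 207.1]
ee_rot: [-0.616, 0.788, -0.0, -0.0]
force: [1.8, 0.7, 0.6]
grip_width: 0.574
finger_force: 0.0
```

Emit:
send_rows --pt "-0.0075 0.0193 -0.05 0 0 0 -0.15" --pt "-0.0075 0.0193 -0.1 0 0 0 -0.15" --pt "-0.0075 0.0193 -0.13 0 0 0 -0.15" --pt "-0.0075 0.0193 -0.15 0 0 0 -0.15" --pt "-0.0075 0.0193 -0.15 0 0 0 -0.15" --pt "-0.0075 0.0193 -0.15 0 0 0 -0.15" --pt "-0.0075 0.0193 -0.15 0 0 0 -0.15" --pt "-0.0075 0.0193 -0.15 0 0 0 -0.15"

```text
t: 17.45
tool_pos: [492.1, 370.7, 59.2]
ee_rot: [-0.616, 0.788, 0.0, 0.001]
force: [0.2, 0.2, 0.4]
grip_width: 0.577
finger_force: 0.0
```

```bash
python3 st.py|head -1
```

```text
[492.1 370.7  59.2] ybear 166.06 F [0.2 0.2 0.4] w 50.2 0.0 t 17.45
```

Emit:
send_rows --pt "0 0 -0.025 0 0 0 -0.15" --pt "0 0 -0.047 0 0 0 -0.15" --pt "0 0 -0.047 0 0 0 -0.15" --pt "0 0 -0.047 0 0 0 1" --pt "0 0 -0.047 0 0 0 1" --pt "0 0 -0.047 0 0 0 1" --pt "0 0 -0.047 0 0 0 1" --pt "0 0 -0.047 0 0 0 1"

```text
t: 18.45
tool_pos: [492.1, 370.7, 12.0]
ee_rot: [-0.616, 0.788, 0.0, 0.001]
force: [-0.0, 0.3, 4.3]
grip_width: 0.276
finger_force: 20.0
```

Emit:
send_rows --pt "0 0 0.05 0 0 0 1" --pt "0 0 0.11 0 0 0 1" --pt "0.007 -0.03 0.16 0 0 4 1" --pt "0.02 -0.083 0.19 0 0 10 1" --pt "0.033 -0.138 0.19 0 0 16 1" --pt "0.046 -0.193 0.19 0 0 22 1" --pt "0.059 -0.248 0.19 0 0 24.3 1" --pt "0.072 -0.303 0.19 0 0 24.3 1"

```text
t: 19.45
tool_pos: [563.7, 65.6, 201.0]
ee_rot: [0.768, -0.64, -0.0, 0.0]
force: [0.8, 1.2, -0.7]
grip_width: 0.275
finger_force: 20.0
```

Emit:
send_rows --pt "0.013 -0.055 0 0 0 0 1" --pt "0.026 -0.11 0 0 0 0 1" --pt "0.039 -0.166 0 0 0 0 1" --pt "0.039 -0.166 0 0 0 0 1" --pt "0.039 -0.166 -0.02 0 0 0 1" --pt "0.039 -0.166 -0.04 0 0 0 1" --pt "0.039 -0.166 -0.055 0 0 0 1" --pt "0.039 -0.166 -0.055 0 0 0 1"

```text
t: 20.45
tool_pos: [601.9, -98.0, 144.8]
ee_rot: [0.768, -0.64, -0.001, 0.001]
force: [-0.4, 0.2, 0.0]
grip_width: 0.276
finger_force: 20.0
```

```bash
python3 st.py
```

```text
[601.9 -98.  144.8] ybear 190.4 F [-0.4  0.2  0. ] w 24.0 20.0 t 20.45
print 0 [604.6 -98.9] d [ 2.7 -0.9] dyaw -0.0
print 1 [589.8 -18.2] d [-12.1  79.8] dyaw -0.0
print 2 [659.6 -88.8] d [57.8  9.2] dyaw -0.0
print 3 [644.9  -8.2] d [43.  89.9] dyaw -0.0
```

Emit:
send_rows --pt "0.0027 -0.0009 -0.003 0 0 0 1" --pt "0.0027 -0.0009 -0.01 0 0 0 1" --pt "0.0027 -0.0009 -0.017 0 0 0 1" --pt "0.0027 -0.0009 -0.022 0 0 0 1" --pt "0.0027 -0.0009 -0.0262 0 0 0 1" --pt "0.0027 -0.0009 -0.0262 0 0 0 1" --pt "0.0027 -0.0009 -0.0262 0 0 0 1" --pt "0.0027 -0.0009 -0.0262 0 0 0 1"

```text
t: 21.45
tool_pos: [605.7, -99.5, 120.3]
ee_rot: [0.768, -0.64, 0.0, -0.0]
force: [0.8, 0.0, -0.8]
grip_width: 0.271
finger_force: 20.0
```

Emit:
send_rows --pt "0 0 0 0 0 0 0.2" --pt "0 0 0 0 0 0 0.2" --pt "0 0 0 0 0 0 0.2" --pt "0 0 0 0 0 0 0.2" --pt "0 0 0.03 0 0 0 0.2" --pt "0 0 0.07 0 0 0 0.2" --pt "0 0 0.12 0 0 0 0.2" --pt "0 0 0.12 0 0 0 0.2"

```text
t: 22.45
tool_pos: [608.0, -99.7, 245.4]
ee_rot: [0.768, -0.64, 0.004, -0.003]
force: [-0.2, 0.3, 0.9]
grip_width: 0.402
finger_force: 0.0
```

```bash
python3 st.py|head -1; python3 - <<'E'
from h import *
grab('wrist','w5.png')
E
python3 chk.py new5.png
```

```text
[608.  -99.7 245.4] ybear 190.4 F [-0.2  0.3  0.9] w 35.0 0.0 t 22.45
new5.png [(91, [422.4, 362.0]), (88, [421.2, 267.8])] (686, array([393.5, 219. ]), array([78., 49.]), 90.0)
```

Emit:
send_rows --pt "-0.025 0.05 0 0 0 -2 -0.15" --pt "-0.05 0.1 0 0 0 -4 -0.15" --pt "-0.075 0.15 0 0 0 -6 -0.15" --pt "-0.1 0.2 0 0 0 -8.5 -0.15" --pt "-0.125 0.25 0 0 0 -8.5 -0.15" --pt "-0.15 0.3 -0.01 0 0 -8.5 -0.15" --pt "-0.175 0.35 -0.03 0 0 -8.5 -0.15" --pt "-0.185 0.3685 -0.07 0 0 -8.5 -0.15"

```text
t: 23.55
tool_pos: [419.4, 271.5, 169.3]
ee_rot: [0.72, -0.694, -0.0, -0.001]
force: [0.2, -0.2, -1.4]
grip_width: 0.575
finger_force: 0.0
```

Emit:
send_rows --pt "0 0 -0.05 0 0 0 -0.15" --pt "0 0 -0.09 0 0 0 -0.15" --pt "0 0 -0.11 0 0 0 -0.15" --pt "0 0 -0.11 0 0 0 -0.15" --pt "0 0 -0.11 0 0 0 -0.15" --pt "0 0 -0.11 0 0 0 -0.15" --pt "0 0 -0.11 0 0 0 -0.15" --pt "0 0 -0.11 0 0 0 -0.15"

```text
t: 24.55
tool_pos: [420.6, 269.2, 60.6]
ee_rot: [0.718, -0.696, -0.0, -0.001]
force: [0.8, 0.8, -0.0]
grip_width: 0.575
finger_force: 0.0
```

```bash
python3 st.py|head -1
```

```text
[420.6 269.2  60.6] ybear 181.86 F [ 0.8  0.8 -0. ] w 50.0 0.0 t 24.55
```

Emit:
send_rows --pt "0 0 -0.025 0 0 0 -0.15" --pt "0 0 -0.0485 0 0 0 -0.15" --pt "0 0 -0.0485 0 0 0 -0.15" --pt "0 0 -0.0485 0 0 0 1" --pt "0 0 -0.0485 0 0 0 1" --pt "0 0 -0.0485 0 0 0 1" --pt "0 0 -0.0485 0 0 0 1" --pt "0 0 -0.0485 0 0 0 1"

```text
t: 25.55
tool_pos: [420.8, 269.3, 12.2]
ee_rot: [0.719, -0.695, 0.0, -0.001]
force: [-1.2, -0.4, 5.2]
grip_width: 0.274
finger_force: 20.0
```

Emit:
send_rows --pt "0 0 0.05 0 0 0 1" --pt "0 0 0.11 0 0 0 1" --pt "0.02 -0.025 0.16 0 0 4 1" --pt "0.05 -0.063 0.19 0 0 8.5 1" --pt "0.085 -0.106 0.19 0 0 8.5 1" --pt "0.12 -0.149 0.19 0 0 8.5 1" --pt "0.155 -0.192 0.19 0 0 8.5 1" --pt "0.19 -0.235 0.19 0 0 8.5 1"

```text
t: 26.55
tool_pos: [611.1, 32.5, 201.0]
ee_rot: [0.768, -0.64, -0.0, 0.0]
force: [1.4, 1.2, 0.1]
grip_width: 0.276
finger_force: 20.0
```

Emit:
send_rows --pt "0.02 -0.025 0 0 0 0 1" --pt "0.0343 -0.0424 0 0 0 0 1" --pt "0.0343 -0.0424 0 0 0 0 1" --pt "0.0343 -0.0424 -0.01 0 0 0 1" --pt "0.0343 -0.0424 -0.03 0 0 0 1" --pt "0.0343 -0.0424 -0.055 0 0 0 1" --pt "0.0343 -0.0424 -0.055 0 0 0 1" --pt "0.0343 -0.0424 -0.055 0 0 0 1"

```text
t: 27.55
tool_pos: [645.1, -7.8, 147.4]
ee_rot: [0.768, -0.64, 0.001, -0.0]
force: [0.4, 0.4, 0.8]
grip_width: 0.271
finger_force: 20.0
```

```bash
python3 st.py
```

```text
[645.1  -7.8 147.4] ybear 190.43 F [0.4 0.4 0.8] w 23.5 20.0 t 27.55
print 0 [604.6 -98.9] d [-40.5 -91.1] dyaw -0.1
print 1 [589.8 -18.2] d [-55.3 -10.4] dyaw -0.1
print 2 [659.6 -88.8] d [ 14.6 -81. ] dyaw -0.1
print 3 [644.9  -8.2] d [-0.2 -0.3] dyaw -0.1
```

Emit:
send_rows --pt "0 0 -0.006 0 0 0 1" --pt "0 0 -0.013 0 0 0 1" --pt "0 0 -0.019 0 0 0 1" --pt "0 0 -0.024 0 0 0 1" --pt "0 0 -0.0285 0 0 0 1" --pt "0 0 -0.0285 0 0 0 1" --pt "0 0 -0.0285 0 0 0 1" --pt "0 0 -0.0285 0 0 0 1"

```text
t: 28.55
tool_pos: [644.8, -8.4, 118.0]
ee_rot: [0.768, -0.64, 0.0, -0.0]
force: [0.7, -0.1, 0.5]
grip_width: 0.279
finger_force: 20.0
```

Emit:
send_rows --pt "0 0 0 0 0 0 0.2" --pt "0 0 0 0 0 0 0.2" --pt "0 0 0 0 0 0 0.2" --pt "0 0 0 0 0 0 0.2" --pt "0 0 0.03 0 0 0 0.2" --pt "0 0 0.07 0 0 0 0.2" --pt "0 0 0.12 0 0 0 0.2" --pt "0 0 0.12 0 0 0 0.2"

```text
t: 29.55
tool_pos: [647.3, -8.3, 243.7]
ee_rot: [0.768, -0.64, 0.004, -0.004]
force: [-0.3, -1.1, -0.7]
grip_width: 0.398
finger_force: 0.0
```

```bash
python3 st.py|head -1; python3 chk.py new6.png
```

```text
[647.3  -8.3 243.7] ybear 190.39 F [-0.3 -1.1 -0.7] w 34.6 0.0 t 29.55
new6.png [(91, [422.4, 362.0])] (709, array([393.7, 240.7]), array([50.2, 33.3]), 2.9)
```

Emit:
send_rows --pt "-0.028 0.046 0 0 0 2 -0.15" --pt "-0.056 0.093 0 0 0 4 -0.15" --pt "-0.084 0.14 0 0 0 6 -0.15" --pt "-0.112 0.187 0 0 0 8.7 -0.15" --pt "-0.14 0.234 0 0 0 8.7 -0.15" --pt "-0.168 0.28 -0.01 0 0 8.7 -0.15" --pt "-0.196 0.327 -0.03 0 0 8.7 -0.15" --pt "-0.223 0.372 -0.06 0 0 8.7 -0.15"

```text
t: 30.6
tool_pos: [420.5, 364.9, 177.0]
ee_rot: [0.814, -0.58, -0.0, -0.0]
force: [0.9, -0.0, -0.4]
grip_width: 0.58
finger_force: 0.0
```

Emit:
send_rows --pt "0 0 -0.05 0 0 0 -0.15" --pt "0 0 -0.09 0 0 0 -0.15" --pt "0 0 -0.12 0 0 0 -0.15" --pt "0 0 -0.12 0 0 0 -0.15" --pt "0 0 -0.12 0 0 0 -0.15" --pt "0 0 -0.12 0 0 0 -0.15" --pt "0 0 -0.12 0 0 0 -0.15" --pt "0 0 -0.12 0 0 0 -0.15"

```text
t: 31.6
tool_pos: [422.0, 363.8, 58.7]
ee_rot: [0.814, -0.58, -0.0, -0.001]
force: [0.2, -0.8, 0.5]
grip_width: 0.576
finger_force: 0.0
```

```bash
python3 st.py|head -1
```

```text
[422.  363.8  58.7] ybear 199.06 F [ 0.2 -0.8  0.5] w 50.1 0.0 t 31.6
```

Emit:
send_rows --pt "0 0 -0.025 0 0 0 -0.15" --pt "0 0 -0.0465 0 0 0 -0.15" --pt "0 0 -0.0465 0 0 0 -0.15" --pt "0 0 -0.0465 0 0 0 1" --pt "0 0 -0.0465 0 0 0 1" --pt "0 0 -0.0465 0 0 0 1" --pt "0 0 -0.0465 0 0 0 1" --pt "0 0 -0.0465 0 0 0 1"

```text
t: 32.6
tool_pos: [422.0, 363.9, 12.2]
ee_rot: [0.814, -0.58, 0.0, -0.0]
force: [-1.7, 0.6, 4.1]
grip_width: 0.274
finger_force: 20.0
```

Emit:
send_rows --pt "0 0 0.05 0 0 0 1" --pt "0 0 0.11 0 0 0 1" --pt "0.012 -0.027 0.16 0 0 -4 1" --pt "0.033 -0.075 0.19 0 0 -8.7 1" --pt "0.055 -0.125 0.19 0 0 -8.7 1" --pt "0.078 -0.178 0.19 0 0 -8.7 1" --pt "0.101 -0.23 0.19 0 0 -8.7 1" --pt "0.123 -0.28 0.19 0 0 -8.7 1"

```text
t: 33.6
tool_pos: [545.0, 81.8, 201.3]
ee_rot: [0.768, -0.64, -0.0, 0.0]
force: [0.1, 1.0, -0.5]
grip_width: 0.274
finger_force: 20.0
```

Emit:
send_rows --pt "0.022 -0.05 0 0 0 0 1" --pt "0.0448 -0.102 0 0 0 0 1" --pt "0.0448 -0.102 0 0 0 0 1" --pt "0.0448 -0.102 -0.01 0 0 0 1" --pt "0.0448 -0.102 -0.03 0 0 0 1" --pt "0.0448 -0.102 -0.055 0 0 0 1" --pt "0.0448 -0.102 -0.055 0 0 0 1" --pt "0.0448 -0.102 -0.055 0 0 0 1"

```text
t: 34.6
tool_pos: [589.9, -17.5, 147.2]
ee_rot: [0.769, -0.64, 0.0, -0.0]
force: [0.8, -0.5, -0.7]
grip_width: 0.277
finger_force: 20.0
```

```bash
python3 st.py
```

```text
[589.9 -17.5 147.2] ybear 190.47 F [ 0.8 -0.5 -0.7] w 24.1 20.0 t 34.6
print 0 [604.6 -98.9] d [ 14.6 -81.4] dyaw -0.1
print 1 [589.8 -18.2] d [-0.1 -0.8] dyaw -0.1
print 2 [659.6 -88.8] d [ 69.7 -71.3] dyaw -0.1
print 3 [644.9  -8.2] d [55.   9.3] dyaw -0.1
```

Emit:
send_rows --pt "0 -0.0005 -0.006 0 0 0 1" --pt "0 -0.0005 -0.013 0 0 0 1" --pt "0 -0.0005 -0.019 0 0 0 1" --pt "0 -0.0005 -0.024 0 0 0 1" --pt "0 -0.0005 -0.0285 0 0 0 1" --pt "0 -0.0005 -0.0285 0 0 0 1" --pt "0 -0.0005 -0.0285 0 0 0 1" --pt "0 -0.0005 -0.0285 0 0 0 1"

```text
t: 35.6
tool_pos: [589.6, -18.9, 118.1]
ee_rot: [0.768, -0.64, 0.0, -0.0]
force: [-0.0, -0.3, -0.5]
grip_width: 0.277
finger_force: 20.0
```

Emit:
send_rows --pt "0 0 0 0 0 0 0.2" --pt "0 0 0 0 0 0 0.2" --pt "0 0 0 0 0 0 0.2" --pt "0 0 0 0 0 0 0.2" --pt "0 0 0.03 0 0 0 0.2" --pt "0 0 0.07 0 0 0 0.2" --pt "0 0 0.12 0 0 -10 0.2" --pt "0 0 0.16 0 0 -20 0.2"

```text
t: 36.6
tool_pos: [589.8, -18.9, 280.3]
ee_rot: [-0.643, 0.766, -0.001, 0.001]
force: [-0.1, 0.3, -0.3]
grip_width: 0.403
finger_force: 0.0
```

Emit:
send_rows --pt "0.02 -0.003 0 0 0 -10 0.2" --pt "0.04 -0.006 0 0 0 -20 0.2" --pt "0.06 -0.009 0 0 0 -30 0.2" --pt "0.08 -0.012 0 0 0 -40 0.2" --pt "0.1 -0.015 0 0 0 -50 0.2" --pt "0.12 -0.018 0 0 0 -60 0.2" --pt "0.13 -0.021 0 0 0 -70 0.2" --pt "0.13 -0.021 0 0 0 -70 0.2"

```text
t: 37.6
tool_pos: [719.9, -40.1, 276.9]
ee_rot: [-0.091, 0.996, 0.0, -0.001]
force: [0.0, 0.3, -0.0]
grip_width: 0.399
finger_force: 0.0
```

```bash
python3 st.py|head -1; cat > f.py <<'E'
from h import *
import sys
fn=sys.argv[1]
im,M=grab('wrist',fn); grab('top','t_'+fn)
f=np.load('flask.npy')
def W(P):
    c,s=np.cos(f[2]),np.sin(f[2]); P=np.array(P,float); return np.c_[f[0]+c*P[:,0]-s*P[:,1],f[1]+s*P[:,0]+c*P[:,1],P[:,2]]
uv=proj(M,W([[0,0,117]]))[0]; u0,v0=int(uv[0]-110),max(0,int(uv[1]-85))
big=cv2.resize(im[v0:v0+165,u0:u0+220],None,fx=3.6,fy=3.6,interpolation=cv2.INTER_CUBIC)
for x in(-28,28):
    for y in(-41,41):
        q=proj(M,W([[x-12,y-30,131],[x+12,y-30,131],[x+12,y+30,131],[x-12,y+30,131]])); cv2.polylines(big,[((q+.5-[u0,v0])*3.6).astype(np.int32)],True,(0,255,0),1)
cv2.imwrite('pics/c_'+fn,cv2.cvtColor(big,cv2.COLOR_RGB2BGR)); print(big.shape)
E
python3 f.py w7.png
```

```text
[719.9 -40.1 276.9] ybear 100.45 F [ 0.   0.3 -0. ] w 34.7 0.0 t 37.6
(594, 792, 3)
```

View pics/c_w7.png

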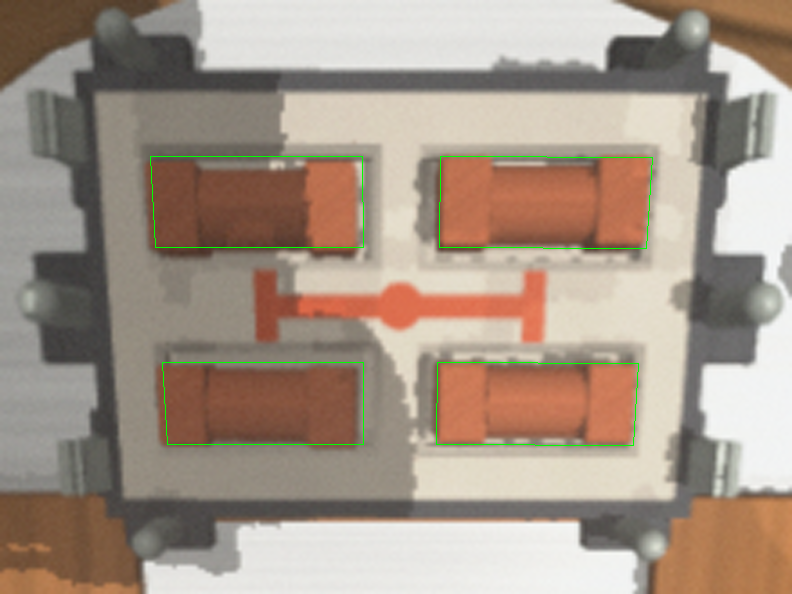

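All four cores lie flat inside their prints and match the seated outlines. Next is the cover; I'll move over it to measure.

Emit:
send_rows --pt "-0.03 -0.04 0 0 0 0 -0.3" --pt "-0.06 -0.08 0 0 0 0 -0.3" --pt "-0.09 -0.12 0 0 0 -3 -0.3" --pt "-0.12 -0.16 0 0 0 -6 -0.3" --pt "-0.15 -0.2 -0.01 0 0 -10 -0.3" --pt "-0.175 -0.23 -0.02 0 0 -10 -0.3" --pt "-0.193 -0.25 -0.03 0 0 -10 -0.3" --pt "-0.193 -0.25 -0.03 0 0 -10 -0.3"

```text
t: 38.7
tool_pos: [524.6, -290.6, 248.0]
ee_rot: [-0.003, 1.0, 0.0, -0.0]
force: [-0.0, -0.3, 0.1]
grip_width: 0.652
finger_force: 0.0
```

```bash
python3 st.py|head -1; cat > g.py <<'E'
from h import *
import sys
from scipy.optimize import minimize
fn=sys.argv[1]
if len(sys.argv)>2: grab('wrist',fn)
im,M=load(fn); hsv=cv2.cvtColor(im,cv2.COLOR_RGB2HSV)
m=((hsv[...,0]>105)&(hsv[...,0]<125)&(hsv[...,1]>140)).astype(np.uint8); m[240:]=0
n,l,s,c=cv2.connectedComponentsWithStats(m); i=1+s[1:,4].argmax(); print('n',s[i])
S=4; t=np.zeros((400*S,640*S),np.uint8)
f=cv2.resize((l==i).astype(np.float32),None,fx=S,fy=S,interpolation=cv2.INTER_LINEAR)>.5
cv2.fillConvexPoly(t,cv2.convexHull(np.argwhere(f)[:,::-1].astype(np.int32)),1)
box=np.array([[x*w,y*h,z] for x in(-1,1) for y in(-1,1) for w,h,z in((63,94,0),(63,94,6),(50,82,30))],float)
def W(p,P):
    a,b=np.cos(p[2]/100),np.sin(p[2]/100); return np.c_[p[0]+a*P[:,0]-b*P[:,1],p[1]+b*P[:,0]+a*P[:,1],P[:,2]]
def poly(p): return cv2.convexHull(((proj(M,W(p,box))+.5)*S-.5).astype(np.float32))
def cost(p):
    q=np.zeros_like(t); cv2.fillConvexPoly(q,np.round(poly(p)).astype(np.int32),1); return 1-(q&t).sum()/(q|t).sum()
w=unproj(M,c[i],6)[0]; b=None
for a in(-10,-2,6):
    x0=[w[0],w[1],a]; r=minimize(cost,x0,method='Nelder-Mead',options=dict(initial_simplex=[x0,[x0[0]+8,x0[1],a],[x0[0],x0[1]+8,a],[x0[0],x0[1],a+6]],xatol=.02,fatol=1e-5))
    if b is None or r.fun<b.fun: b=r
print('cover',b.x[:2].round(1),'x-axis deg',np.degrees(b.x[2]/100).round(2),'iou',1-b.fun)
# handle: dark pixels near
hp=proj(M,W(b.x,np.array([[0,0,68.]])))[0]; g=im.max(2); u,v=hp.astype(int)
ys,xs=np.where((g<60)[max(0,v-40):v+40,u-60:u+60]); print('handle px pred',hp,'dark centroid',xs.mean()+u-60,ys.mean()+max(0,v-40),len(xs))
big=im[:240].copy(); 
cv2.polylines(big,[np.round(poly(b.x)/S).astype(np.int32)],True,(0,255,0),1)
for w_,h_,z in((50,82,30),(7,40,68)): cv2.polylines(big,[np.round(proj(M,W(b.x,np.array([[-w_,-h_,z],[w_,-h_,z],[w_,h_,z],[-w_,h_,z]],float)))).astype(np.int32)],True,(255,255,0),1)
x,y,ww,hh=s[i][:4]; cr=big[max(0,y-15):y+hh+15,max(0,x-15):x+ww+15]; k=min(790/cr.shape[1],590/cr.shape[0])
cv2.imwrite('pics/g_'+fn,cv2.cvtColor(cv2.resize(cr,None,fx=k,fy=k),cv2.COLOR_RGB2BGR))
E
python3 g.py w8.png 1; python3 g.py w1.png; python3 chk.py t_w7.png
```

```text
[ 524.6 -290.6  248. ] ybear 90.32 F [-0.  -0.3  0.1] w 56.7 0.0 t 38.7
n [ 246   57  140   97 5897]
cover [ 432.5 -295.9] x-axis deg -1.06 iou 0.9908578645681532
handle px pred [313.93880328 105.14132471] dark centroid 284.0 106.0 1
n [ 103   94  143   90 5084]
cover [ 432.3 -296.3] x-axis deg -1.2 iou 0.987072635926257
handle px pred [152.9772211  145.16838779] dark centroid 159.46600566572238 144.2917847025496 706
t_w7.png [] (695, array([393.7, 240.5]), array([50.2, 32.9]), 2.8)
```

View pics/g_w8.png

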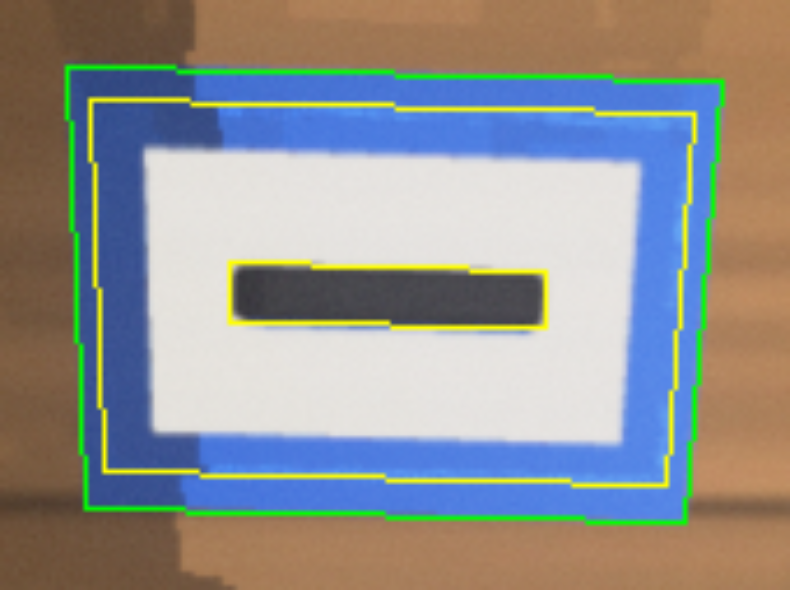

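The overlay fits the flange and handle. The cover is at (432.5,-295.9), x-axis -1.1°. Now I grip the handle.

Emit:
send_rows --pt "-0.012 0 0 0 0 10 -0.1" --pt "-0.024 0 0 0 0 20 -0.1" --pt "-0.036 -0.001 0 0 0 30 -0.1" --pt "-0.048 -0.002 -0.02 0 0 40 -0.1" --pt "-0.06 -0.003 -0.04 0 0 50 -0.1" --pt "-0.072 -0.004 -0.06 0 0 60 -0.1" --pt "-0.084 -0.005 -0.08 0 0 70 -0.1" --pt "-0.092 -0.005 -0.1 0 0 80 -0.1"

```text
t: 39.75
tool_pos: [435.4, -294.2, 148.3]
ee_rot: [-0.648, 0.761, -0.001, 0.0]
force: [0.2, 0.4, 0.3]
grip_width: 0.546
finger_force: 0.0
```

Emit:
send_rows --pt "0 0 0 0 0 8.6 -0.1" --pt "0 0 -0.03 0 0 8.6 -0.1" --pt "0 0 -0.05 0 0 8.6 -0.1" --pt "0 0 -0.05 0 0 8.6 -0.1" --pt "0 0 -0.05 0 0 8.6 -0.1" --pt "0 0 -0.05 0 0 8.6 -0.1" --pt "0 0 -0.05 0 0 8.6 -0.1" --pt "0 0 -0.05 0 0 8.6 -0.1"

```text
t: 40.75
tool_pos: [434.8, -295.0, 98.4]
ee_rot: [-0.701, 0.713, -0.0, 0.0]
force: [-0.0, -0.0, 0.6]
grip_width: 0.548
finger_force: 0.0
```

```bash
python3 st.py|head -1
```

```text
[ 434.8 -295.    98.4] ybear 178.96 F [-0.  -0.   0.6] w 47.7 0.0 t 40.75
```

Emit:
send_rows --pt "-0.0023 -0.0009 -0.025 0 0 0 -0.1" --pt "-0.0023 -0.0009 -0.0545 0 0 0 -0.1" --pt "-0.0023 -0.0009 -0.0545 0 0 0 -0.1" --pt "-0.0023 -0.0009 -0.0545 0 0 0 1" --pt "-0.0023 -0.0009 -0.0545 0 0 0 1" --pt "-0.0023 -0.0009 -0.0545 0 0 0 1" --pt "-0.0023 -0.0009 -0.0545 0 0 0 1" --pt "-0.0023 -0.0009 -0.0545 0 0 0 1" --force 50

```text
t: 41.75
tool_pos: [432.6, -295.9, 44.0]
ee_rot: [-0.701, 0.713, -0.0, 0.0]
force: [-0.7, 0.7, 1.6]
grip_width: 0.155
finger_force: 50.0
```

```bash
python3 st.py|head -1
```

```text
[ 432.6 -295.9   44. ] ybear 178.96 F [-0.7  0.7  1.6] w 13.5 50.0 t 41.75
```

Emit:
send_rows --pt "0 0 0.02 0 0 0 1" --pt "0 0 0.05 0 0 0 1" --pt "0 0 0.08 0 0 0 1" --pt "0 0 0.11 0 0 0 1" --pt "0 0 0.14 0 0 3 1" --pt "0 0 0.17 0 0 7 1" --pt "0.01 0.015 0.18 0 0 11.4 1" --pt "0.03 0.04 0.18 0 0 11.4 1"

```text
t: 42.75
tool_pos: [461.8, -255.6, 223.7]
ee_rot: [0.768, -0.641, -0.0, -0.0]
force: [0.5, -0.2, -4.2]
grip_width: 0.155
finger_force: 50.0
```

Emit:
send_rows --pt "0.024 0.03 0 0 0 0 1" --pt "0.048 0.06 0 0 0 0 1" --pt "0.072 0.09 0 0 0 0 1" --pt "0.096 0.12 0 0 0 0 1" --pt "0.12 0.15 0 0 0 0 1" --pt "0.14 0.176 0 0 0 0 1" --pt "0.155 0.194 0 0 0 0 1" --pt "0.162 0.2024 0 0 0 0 1"

```text
t: 43.75
tool_pos: [624.4, -52.6, 222.5]
ee_rot: [0.768, -0.64, -0.001, 0.001]
force: [0.3, -0.3, -3.5]
grip_width: 0.153
finger_force: 50.0
```

Emit:
send_rows --pt "0 0 0 0 0 0 1" --pt "0 0 0 0 0 0 1" --pt "0 0 0 0 0 0 1" --pt "0 0 0 0 0 0 1" --pt "0 0 0 0 0 0 1" --pt "0 0 0 0 0 0 1" --pt "0 0 0 0 0 0 1" --pt "0 0 0 0 0 0 1"

```text
t: 44.75
tool_pos: [624.3, -53.4, 223.5]
ee_rot: [0.768, -0.64, -0.0, 0.0]
force: [-0.1, -0.7, -2.6]
grip_width: 0.152
finger_force: 50.0
```

```bash
python3 st.py|head -1; python3 - <<'E'
from h import *
for n in('top','scene'): grab(n,n+'9.png')
E
```

```text
[624.3 -53.4 223.5] ybear 190.36 F [-0.1 -0.7 -2.6] w 13.3 50.0 t 44.75
```

Emit:
send_rows --pt "0.0004 0 -0.01 0 0 0 1" --pt "0.0004 0 -0.02 0 0 0 1" --pt "0.0004 0 -0.026 0 0 0 1" --pt "0.0004 0 -0.032 0 0 0 1" --pt "0.0004 0 -0.038 0 0 0 1" --pt "0.0004 0 -0.042 0 0 0 1" --pt "0.0004 0 -0.045 0 0 0 1" --pt "0.0004 0 -0.045 0 0 0 1"

```text
t: 45.85
tool_pos: [624.6, -53.4, 178.4]
ee_rot: [0.768, -0.64, -0.0, 0.0]
force: [-0.9, 0.6, -3.3]
grip_width: 0.156
finger_force: 50.0
```

```bash
python3 st.py|head -1; python3 -c "
from h import *
print(read_state()['wrist_torque'])"
```

```text
[624.6 -53.4 178.4] ybear 190.36 F [-0.9  0.6 -3.3] w 13.6 50.0 t 45.85
[ 0.04457614  0.13291397 -0.01877405]
```

Emit:
send_rows --pt "0 0 -0.002 0 0 0 1" --pt "0 0 -0.004 0 0 0 1" --pt "0 0 -0.0045 0 0 0 1" --pt "0 0 -0.0045 0 0 0 1" --pt "0 0 -0.0045 0 0 0 0.5" --pt "0 0 -0.0045 0 0 0 0.5" --pt "0 0 -0.0045 0 0 0 0.5" --pt "0 0 -0.0045 0 0 0 0.5"

```text
t: 46.85
tool_pos: [624.7, -53.3, 174.0]
ee_rot: [0.768, -0.64, 0.0, -0.0]
force: [0.5, 0.1, -0.7]
grip_width: 0.247
finger_force: 0.0
```

```bash
cat > k.py <<'E'
from h import *
s=read_state(); p,R=pose(); print(p.round(1),'ybear',np.degrees(np.arctan2(R[1,1],R[0,1])).round(2)%360,'F',s['force'].round(1),'w',round(s['grip_width']*87,1),'t',s['t'])
f=np.load('flask.npy'); c,q=np.cos(f[2]),np.sin(f[2])
for i,(x,y) in enumerate([(-40,-70),(-40,70),(40,-70),(40,70)]):
    w=f[:2]+[c*x-q*y,q*x+c*y]; print('corner',i,w.round(1),'d',(w-p[:2]).round(1))
E
python3 k.py
```

```text
[624.7 -53.3 174. ] ybear 190.37 F [ 0.5  0.1 -0.7] w 21.5 t 46.85
corner 0 [ 598.  -129.6] d [-26.8 -76.3]
corner 1 [572.8   8.1] d [-52.   61.4]
corner 2 [ 676.7 -115.2] d [ 51.9 -61.9]
corner 3 [651.5  22.5] d [26.7 75.8]
```

Emit:
send_rows --pt "0 0 0.02 0 0 0 0.5" --pt "0 0 0.05 0 0 0 0.5" --pt "-0.005 -0.015 0.05 0 0 0 1" --pt "-0.02 -0.057 0.05 0 0 0 1" --pt "-0.0268 -0.0763 0.05 0 0 0 1" --pt "-0.0268 -0.0763 0.03 0 0 0 1" --pt "-0.0268 -0.0763 0.005 0 0 0 1" --pt "-0.0268 -0.0763 -0.006 0 0 0 1"

```text
t: 47.85
tool_pos: [596.7, -129.9, 165.9]
ee_rot: [0.768, -0.641, -0.001, 0.001]
force: [-0.1, 0.0, 0.4]
grip_width: 0.004
finger_force: 0.0
```

Emit:
send_rows --pt "0 0 -0.003 0 0 0 1" --pt "0 0 -0.006 0 0 0 1" --pt "0 0 -0.009 0 0 0 1" --pt "0 0 -0.012 0 0 0 1" --pt "0 0 -0.015 0 0 0 1" --pt "0 0 -0.018 0 0 0 1" --pt "0 0 -0.02 0 0 0 1" --pt "0 0 -0.02 0 0 0 1"

```text
t: 48.85
tool_pos: [599.3, -129.9, 150.2]
ee_rot: [0.768, -0.64, 0.002, -0.001]
force: [-0.9, -0.1, 7.0]
grip_width: 0.006
finger_force: 3.5
```

```bash
python3 k.py
```

```text
[ 599.3 -129.9  150.2] ybear 190.41 F [-0.9 -0.1  7. ] w 0.6 t 48.85
corner 0 [ 598.  -129.6] d [-1.3  0.3]
corner 1 [572.8   8.1] d [-26.5 138.1]
corner 2 [ 676.7 -115.2] d [77.4 14.8]
corner 3 [651.5  22.5] d [ 52.2 152.5]
```

Emit:
send_rows --pt "0 0 -0.002 0 0 0 1" --pt "0 0 -0.004 0 0 0 1" --pt "0 0 -0.005 0 0 0 1" --pt "0 0 -0.005 0 0 0 1" --pt "0 0 -0.005 0 0 0 1" --pt "0 0 -0.005 0 0 0 1" --pt "0 0 -0.005 0 0 0 1" --pt "0 0 -0.005 0 0 0 1"

```text
t: 49.85
tool_pos: [600.4, -130.2, 149.5]
ee_rot: [0.769, -0.639, 0.004, -0.002]
force: [-5.1, 1.9, 21.2]
grip_width: 0.005
finger_force: 10.5
```

Emit:
send_rows --pt "0 0 0.015 0 0 0 1" --pt "0 0 0.035 0 0 0 1" --pt "0.04 0.007 0.035 0 0 0 1" --pt "0.0787 0.0144 0.035 0 0 0 1" --pt "0.0787 0.0144 0.025 0 0 0 1" --pt "0.0787 0.0144 0.018 0 0 0 1" --pt "0.0787 0.0144 0.014 0 0 0 1" --pt "0.0787 0.0144 0.01 0 0 0 1"

```text
t: 50.85
tool_pos: [676.1, -115.5, 153.2]
ee_rot: [0.768, -0.64, 0.0, -0.0]
force: [0.1, 0.1, 1.0]
grip_width: 0.006
finger_force: 0.0
```

Emit:
send_rows --pt "0 0 -0.002 0 0 0 1" --pt "0 0 -0.004 0 0 0 1" --pt "0 0 -0.006 0 0 0 1" --pt "0 0 -0.008 0 0 0 1" --pt "0 0 -0.009 0 0 0 1" --pt "0 0 -0.01 0 0 0 1" --pt "0 0 -0.01 0 0 0 1" --pt "0 0 -0.01 0 0 0 1"

```text
t: 51.85
tool_pos: [676.8, -115.5, 149.2]
ee_rot: [0.769, -0.64, 0.002, -0.0]
force: [-7.3, 2.7, 18.4]
grip_width: 0.006
finger_force: 8.9
```

Emit:
send_rows --pt "0 0 0.02 0 0 0 1" --pt "0 0 0.045 0 0 0 1" --pt "-0.009 0.05 0.045 0 0 0 1" --pt "-0.018 0.1 0.045 0 0 0 1" --pt "-0.0252 0.1377 0.045 0 0 0 1" --pt "-0.0252 0.1377 0.03 0 0 0 1" --pt "-0.0252 0.1377 0.02 0 0 0 1" --pt "-0.0252 0.1377 0.015 0 0 0 1"

```text
t: 52.85
tool_pos: [651.3, 21.4, 157.7]
ee_rot: [0.768, -0.641, -0.0, 0.001]
force: [-2.4, 1.8, 8.7]
grip_width: 0.01
finger_force: 4.5
```

Emit:
send_rows --pt "0 0 -0.003 0 0 0 1" --pt "0 0 -0.006 0 0 0 1" --pt "0 0 -0.009 0 0 0 1" --pt "0 0 -0.011 0 0 0 1" --pt "0 0 -0.013 0 0 0 1" --pt "0 0 -0.015 0 0 0 1" --pt "0 0 -0.015 0 0 0 1" --pt "0 0 -0.015 0 0 0 1"

```text
t: 53.85
tool_pos: [652.1, 21.6, 147.4]
ee_rot: [0.768, -0.64, 0.001, -0.001]
force: [-6.8, 2.8, 16.8]
grip_width: 0.006
finger_force: 8.4
```

Corner 3 is at 147.4 (home is 147). Next is corner 1.

Emit:
send_rows --pt "0 0 0.015 0 0 0 1" --pt "0 0 0.035 0 0 0 1" --pt "-0.04 -0.007 0.035 0 0 0 1" --pt "-0.0787 -0.0144 0.035 0 0 0 1" --pt "-0.0787 -0.0144 0.025 0 0 0 1" --pt "-0.0787 -0.0144 0.018 0 0 0 1" --pt "-0.0787 -0.0144 0.014 0 0 0 1" --pt "-0.0787 -0.0144 0.01 0 0 0 1"

```text
t: 54.85
tool_pos: [573.4, 8.1, 152.3]
ee_rot: [0.768, -0.64, -0.0, 0.0]
force: [-0.0, -0.2, 0.6]
grip_width: 0.005
finger_force: 0.0
```

Emit:
send_rows --pt "0 0 -0.002 0 0 0 1" --pt "0 0 -0.004 0 0 0 1" --pt "0 0 -0.006 0 0 0 1" --pt "0 0 -0.008 0 0 0 1" --pt "0 0 -0.01 0 0 0 1" --pt "0 0 -0.01 0 0 0 1" --pt "0 0 -0.01 0 0 0 1" --pt "0 0 -0.01 0 0 0 1"

```text
t: 55.85
tool_pos: [572.9, 8.0, 147.3]
ee_rot: [0.769, -0.64, 0.001, -0.001]
force: [-7.7, 3.0, 17.3]
grip_width: 0.008
finger_force: 8.9
```

```bash
python3 k.py
```

```text
[572.9   8.  147.3] ybear 190.45 F [-7.7  3.  17.3] w 0.7 t 55.85
corner 0 [ 598.  -129.6] d [  25.1 -137.6]
corner 1 [572.8   8.1] d [-0.1  0.1]
corner 2 [ 676.7 -115.2] d [ 103.8 -123.2]
corner 3 [651.5  22.5] d [78.6 14.5]
```

Now corners 0 and 2 again to confirm they reach the same height.

Emit:
send_rows --pt "0 0 0.02 0 0 0 1" --pt "0 0 0.04 0 0 0 1" --pt "0.009 -0.05 0.04 0 0 0 1" --pt "0.018 -0.1 0.04 0 0 0 1" --pt "0.0252 -0.1377 0.04 0 0 0 1" --pt "0.0252 -0.1377 0.025 0 0 0 1" --pt "0.0252 -0.1377 0.013 0 0 0 1" --pt "0.0252 -0.1377 0.01 0 0 0 1"

```text
t: 56.85
tool_pos: [597.0, -128.7, 151.5]
ee_rot: [0.768, -0.64, -0.001, 0.001]
force: [0.7, 0.2, 0.5]
grip_width: 0.006
finger_force: 0.0
```

Emit:
send_rows --pt "0 0 -0.003 0 0 0 1" --pt "0 0 -0.006 0 0 0 1" --pt "0 0 -0.009 0 0 0 1" --pt "0 0 -0.011 0 0 0 1" --pt "0 0 -0.011 0 0 0 1" --pt "0 0 -0.011 0 0 0 1" --pt "0 0 -0.011 0 0 0 1" --pt "0 0 -0.011 0 0 0 1"

```text
t: 57.85
tool_pos: [598.4, -129.4, 147.4]
ee_rot: [0.769, -0.64, 0.002, -0.001]
force: [-7.0, 4.1, 18.7]
grip_width: 0.007
finger_force: 9.3
```

Emit:
send_rows --pt "0 0 0.015 0 0 0 1" --pt "0 0 0.031 0 0 0 1" --pt "0.04 0.007 0.031 0 0 0 1" --pt "0.0787 0.0144 0.031 0 0 0 1" --pt "0.0787 0.0144 0.02 0 0 0 1" --pt "0.0787 0.0144 0.011 0 0 0 1" --pt "0.0787 0.0144 0.005 0 0 0 1" --pt "0.0787 0.0144 0.002 0 0 0 1"

```text
t: 58.85
tool_pos: [675.4, -115.6, 147.4]
ee_rot: [0.768, -0.64, 0.0, 0.001]
force: [-8.2, 3.4, 18.0]
grip_width: 0.003
finger_force: 8.8
```

Emit:
send_rows --pt "0 0 -0.001 0 0 0 1" --pt "0 0 -0.002 0 0 0 1" --pt "0 0 -0.002 0 0 0 1" --pt "0 0 -0.002 0 0 0 1" --pt "0 0 -0.002 0 0 0 1" --pt "0 0 -0.002 0 0 0 1" --pt "0 0 -0.002 0 0 0 1" --pt "0 0 -0.002 0 0 0 1"

```text
t: 59.85
tool_pos: [675.4, -115.6, 147.4]
ee_rot: [0.768, -0.64, 0.001, 0.0]
force: [-7.3, 3.5, 15.8]
grip_width: 0.008
finger_force: 8.0
```

All four corners seat at 147.3 to 147.4, so the cover is home. I rise clear of it and measure the knob for the quarter turn in image w7.

Emit:
send_rows --pt "0 0 0.03 0 0 0 1" --pt "0 0 0.08 0 0 5 1" --pt "-0.01 0.03 0.1 0 0 12 1" --pt "-0.03 0.08 0.1 0 0 20 1" --pt "-0.05 0.13 0.1 0 0 28 0.2" --pt "-0.07 0.18 0.1 0 0 36 -0.15" --pt "-0.095 0.232 0.1 0 0 45 -0.15" --pt "-0.095 0.232 0.1 0 0 45 -0.15"

```text
t: 60.85
tool_pos: [579.7, 119.3, 242.8]
ee_rot: [0.955, -0.295, 0.0, -0.0]
force: [1.5, -0.7, -0.8]
grip_width: 0.375
finger_force: 0.0
```

```bash
python3 st.py|head -1; python3 - <<'E'
from h import *
f=np.load('flask.npy'); h=f[:2]+165*np.array([np.cos(f[2]),np.sin(f[2])])
im,M=load('w7.png'); g=im.max(2)
for d in(-45,45):
    b=f[2]+np.pi+np.radians(d); k=h+250*np.array([np.cos(b),np.sin(b)]); P=np.array([[*k,105],[*k,62]]); uv=proj(M,P)
    print('pred knob',k.round(1),uv.round(1).tolist())
    u,v=uv.mean(0).astype(int); w=(g[v-20:v+20,u-30:u+30]<75).astype(np.uint8); n,l,s,c=cv2.connectedComponentsWithStats(w)
    i=1+s[1:,4].argmax(); x,y,ww,hh,_=s[i]; print('blob',c[i]+[u-30,v-20],x+u-30,y+v-20,ww,hh,s[i,4])
    # model blob centroid: hull of the two discs
    a=np.linspace(0,6.28,40); Q=np.vstack([np.c_[k[0]+12*np.cos(a),k[1]+12*np.sin(a),0*a+z] for z in(105,58)])
    H=cv2.convexHull(proj(M,Q).astype(np.float32)); m=cv2.moments(H); bb=H[:,0]; print('model',m['m10']/m['m00'],m['m01']/m['m00'],bb.min(0),bb.max(0)-bb.min(0))
E
```

```text
[579.7 119.3 242.8] ybear 235.68 F [ 1.5 -0.7 -0.8] w 32.6 0.0 t 60.85
pred knob [581.3 118.2] [[476.3, 91.6], [458.1, 94.3]]
blob [466.04651163  92.59844961] 447 81 39 22 645
model 467.5138438214682 92.7713140473851 [447.40173  80.35178] [39.422516 23.787933]
pred knob [ 645.  -229.5] [[166.6, 91.2], [183.9, 93.9]]
blob [175.92438272  92.08641975] 158 80 37 24 648
model 174.91715193763147 92.35390607992336 [156.10757  79.90976] [38.425537 23.86618 ]
```

Emit:
send_rows --pt "0.0013 -0.0015 -0.03 0 0 0 -0.15" --pt "0.0013 -0.0015 -0.08 0 0 0 -0.15" --pt "0.0013 -0.0015 -0.12 0 0 0 -0.15" --pt "0.0013 -0.0015 -0.158 0 0 0 -0.15" --pt "0.0013 -0.0015 -0.158 0 0 0 -0.15" --pt "0.0013 -0.0015 -0.158 0 0 0 1" --pt "0.0013 -0.0015 -0.158 0 0 0 1" --pt "0.0013 -0.0015 -0.158 0 0 0 1" --force 40

```text
t: 61.85
tool_pos: [583.6, 115.5, 85.6]
ee_rot: [0.955, -0.298, 0.001, -0.001]
force: [-0.1, -0.5, -0.6]
grip_width: 0.318
finger_force: 0.0
```

```bash
python3 st.py|head -1; python3 - <<'E'
from h import *
s=read_state(); print(s['joints'].round(2),s['finger_force'])
p,_=pose(); f=np.load('flask.npy'); h=f[:2]+165*np.array([np.cos(f[2]),np.sin(f[2])])
d=p[:2]-h; print(h,np.linalg.norm(d),np.degrees(np.arctan2(d[1],d[0])))
for a in range(0,91,5):
    r=Ro.from_euler('z',a,degrees=True).as_matrix()[:2,:2]; print(a,(r@d-d).round(1))
E
```

```text
[583.6 115.5  85.6] ybear 235.36 F [-0.1 -0.5 -0.6] w 27.7 0.0 t 61.85
[ 0.47  0.46 -0.25  0.   -0.86  0.5 ] 0.0
[787.01572857 -23.80538505] 246.49562575586413 145.5961894749536
0 [0. 0.]
5 [-11.4 -18.3]
10 [-21.1 -37.4]
15 [-29.1 -57.4]
20 [-35.4 -78. ]
25 [-39.8 -99. ]
30 [ -42.4 -120.3]
35 [ -43.1 -141.8]
40 [ -41.9 -163.3]
45 [ -38.9 -184.6]
50 [ -34.  -205.5]
55 [ -27.4 -226. ]
60 [ -18.9 -245.8]
65 [  -8.8 -264.7]
70 [   2.9 -282.8]
75 [  16.2 -299.7]
80 [  30.9 -315.4]
85 [  46.9 -329.7]
90 [  64.1 -342.7]
```

Emit:
send_rows --pt "0 0 0 0 0 0 1" --pt "0 0 0 0 0 0 1" --pt "-0.0046 -0.0073 0 0 0 2 1" --pt "-0.0114 -0.0183 0 0 0 5 1" --pt "-0.0165 -0.0278 0 0 0 7.5 1" --pt "-0.0211 -0.0374 0 0 0 10 1" --pt "-0.0253 -0.0474 0 0 0 12.5 1" --pt "-0.0291 -0.0574 0 0 0 15 1"

```text
t: 62.85
tool_pos: [554.8, 58.3, 85.2]
ee_rot: [0.986, -0.169, 0.001, -0.001]
force: [-0.3, 1.8, 5.0]
grip_width: 0.264
finger_force: 40.0
```

```bash
python3 st.py|head -1
```

```text
[554.8  58.3  85.2] ybear 250.54000000000002 F [-0.3  1.8  5. ] w 23.0 40.0 t 62.85
```

Emit:
send_rows --pt "-0.0063 -0.0206 0 0 0 5 1" --pt "-0.0107 -0.0416 0 0 0 10 1" --pt "-0.0133 -0.0629 0 0 0 15 1" --pt "-0.014 -0.0844 0 0 0 20 1" --pt "-0.0128 -0.1059 0 0 0 25 1" --pt "-0.0098 -0.1272 0 0 0 30 1" --pt "-0.0049 -0.1481 0 0 0 35 1" --pt "0.0017 -0.1686 0 0 0 40 1"

```text
t: 63.85
tool_pos: [557.0, -111.0, 85.3]
ee_rot: [0.984, 0.179, 0.002, 0.0]
force: [1.1, 3.3, 3.8]
grip_width: 0.265
finger_force: 40.0
```

```bash
python3 st.py|head -1
```

```text
[ 557.  -111.    85.3] ybear 290.62 F [1.1 3.3 3.8] w 23.1 40.0 t 63.85
```

Emit:
send_rows --pt "0.0085 -0.0198 0 0 0 5 1" --pt "0.0186 -0.0387 0 0 0 10 1" --pt "0.0303 -0.0568 0 0 0 15 1" --pt "0.0436 -0.0737 0 0 0 20 1" --pt "0.0583 -0.0894 0 0 0 25 1" --pt "0.0743 -0.1037 0 0 0 30 1" --pt "0.0845 -0.1117 0 0 0 33 1" --pt "0.0915 -0.1167 0 0 0 35 1"

```text
t: 64.85
tool_pos: [648.3, -226.6, 85.3]
ee_rot: [0.885, 0.466, 0.001, 0.0]
force: [-1.3, 8.1, 9.4]
grip_width: 0.267
finger_force: 40.0
```

Emit:
send_rows --pt "0 0 0 0 0 0 1" --pt "0 0 0 0 0 0 1" --pt "0 0 0 0 0 0 1" --pt "0 0 0 0 0 0 1" --pt "0 0 0 0 0 0 -0.15" --pt "0 0 0 0 0 0 -0.15" --pt "0 0 0 0 0 0 -0.15" --pt "0 0 0 0 0 0 -0.15"

```text
t: 65.85
tool_pos: [646.6, -227.7, 83.5]
ee_rot: [0.886, 0.464, -0.0, -0.0]
force: [0.2, -0.9, -0.2]
grip_width: 0.556
finger_force: 0.0
```

Emit:
send_rows --pt "0 0 0.02 0 0 0 -0.15" --pt "0 0 0.05 0 0 0 -0.15" --pt "0 0 0.1 0 0 0 -0.15" --pt "0 0 0.15 0 0 0 -0.15" --pt "0 0.05 0.18 0 0 -10 -0.15" --pt "0 0.1 0.18 0 0 -20 -0.15" --pt "0 0.15 0.18 0 0 -30 -0.15" --pt "0 0.18 0.18 0 0 -40 -0.15"

```text
t: 66.85
tool_pos: [646.7, -45.4, 264.1]
ee_rot: [0.991, 0.132, 0.0, -0.0]
force: [0.5, -0.9, -0.2]
grip_width: 0.574
finger_force: 0.0
```

```bash
python3 st.py|head -1; python3 - <<'E'
from h import *
im,M=grab('top','top10.png'); im2,M2=grab('scene','scene10.png')
f=np.load('flask.npy'); h=f[:2]+165*np.array([np.cos(f[2]),np.sin(f[2])])
# cover hull fit on both images: angle about hub, height offset
from scipy.optimize import minimize
def mask(im):
    hsv=cv2.cvtColor(im,cv2.COLOR_RGB2HSV); m=((hsv[...,0]>105)&(hsv[...,0]<125)&(hsv[...,1]>130)).astype(np.uint8)
    return m
box=np.array([[x*w,y*v,z] for x in(-1,1) for y in(-1,1) for w,v,z in((63,94,117),(63,94,123),(50,82,147))],float)
def W(p):
    a=np.radians(p[2]); c,s=np.cos(a),np.sin(a); return np.c_[p[0]+c*box[:,0]-s*box[:,1],p[1]+s*box[:,0]+c*box[:,1],box[:,2]]
S=4
for nm,im,M in(('top',im,M),('scene',im2,M2)):
    fc=h+165*np.array([np.cos(f[2]-np.pi/2),np.sin(f[2]-np.pi/2)])
    a=np.degrees(f[2])+90; c0=h-165*np.array([np.cos(np.radians(a)),np.sin(np.radians(a))]); x0=[c0[0],c0[1],a]
    uv=proj(M,W(x0)); lo=(uv.min(0)-15).astype(int); hi=(uv.max(0)+15).astype(int); m=mask(im); k=np.zeros_like(m); k[lo[1]:hi[1],lo[0]:hi[0]]=m[lo[1]:hi[1],lo[0]:hi[0]]
    n,l,s,c=cv2.connectedComponentsWithStats(k); i=1+s[1:,4].argmax()
    fm=cv2.resize((l==i).astype(np.float32),None,fx=S,fy=S,interpolation=cv2.INTER_LINEAR)>.5
    t=np.zeros(fm.shape,np.uint8); cv2.fillConvexPoly(t,cv2.convexHull(np.argwhere(fm)[:,::-1].astype(np.int32)),1)
    def cost(p):
        q=np.zeros_like(t); cv2.fillConvexPoly(q,np.round(cv2.convexHull(((proj(M,W(p))+.5)*S-.5).astype(np.float32))).astype(np.int32),1); return 1-(q&t).sum()/(q|t).sum()
    r=minimize(cost,x0,method='Nelder-Mead',options=dict(initial_simplex=[x0,[x0[0]+6,x0[1],a],[x0[0],x0[1]+6,a],[x0[0],x0[1],a+4]],xatol=.05,fatol=1e-5))
    print(nm,'expected',np.round(x0,1),'fit',r.x.round(1),'iou',round(1-r.fun,3),'at exp',round(1-cost(x0),3),s[i,4])
E
```

```text
[646.7 -45.4 264.1] ybear 285.11 F [ 0.5 -0.9 -0.2] w 49.9 0.0 t 66.85
top expected [ 816.7 -186.1  100.4] fit [ 818.5 -186.4  100.7] iou 0.898 at exp 0.89 584
scene expected [ 816.7 -186.1  100.4] fit [ 818.4 -183.2  100.6] iou 0.97 at exp 0.926 1133
```

```bash
python3 -c "
from cell import workorder
print(workorder.job_done())"
```

```text
the job is handed in; nothing more can be done
None
```

I've handed the job in; the verdict isn't shown. All four cores are in their prints, the cover is pressed home (every corner within 0.5 mm of home; clips not checked by camera), and the table is within about 0.3° of the pouring-side detent.

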